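# Load the sanding tumbler with drilled lure bodies and lock its bayonet lid

### The arm

A 6-joint arm with a two-finger parallel gripper is mounted at the origin on the work surface. World frame = base frame: x ahead of the robot, y to its left, z up, the work surface at z = 0. Lengths are in m, angles in rad, forces in N, time in s.
With the tool pointing down it reaches from about 0.425 to 0.95 m from the base axis. Payload 3.5 kg.
Tool frame: the origin (TCP) lies at the very end of the fingers, on their centre line; the grasp point (between the pads) lies 19 mm behind it; z points along the fingers, y is the direction in which the jaws open and shut (so a half turn about z gives the same grasp; the last joint's range is limited). The gripper opens to 85 mm and grips with 20 to 120 N. Pads are 22 mm wide; open, the fingers measure 114 mm over their backs; the gripper's body (76 mm by 85 mm) begins 54 mm behind the grasp point. The pads swing forward as they close: fully open they stand 13 mm farther back than shut.
Start: joints at [1.114, 0.286, 1.577, -0, 1.279, -0.15], TCP at [0.204, 0.643, 0.231] pointing down, gripper open.
Joint ranges: [-2.77, 2.77], [-0.9, 2.22], [0.21, 2.48], [-1.53, 4.67], [0.24, 2.81], [-2.84, 2.84]. Speed limits (rad/s): [2.79, 2.79, 3.14, 3.14, 3.14, 3.14].

### API

Orientations are given as a unit quaternion [w, x, y, z].
In Python, from station import r gives the robot as it stands.
- The arm moves only by the tool jog_arm, never from a script. Its argument "targets" is a list of rows, each an object of numbers: "claw": the finger opening in m, from 0 to 0.0854; "x", "y", "z": the shift along the world's x, y, z in m; "spin": the turn about the world's z in degrees. In form: [{"claw": .., "x": .., "y": .., "z": .., "spin": ..}, ...]. A call has 1 to 8 rows; each row shifts and turns the commanded pose from where the row before left it; what a row does not reach is not made up. A row lasts 1/8 s, in which the tool goes at most 62.5 mm and 10.7 degrees, less where a joint would pass 70% of its speed; a pose out of reach is approached as far as the arm can. A call with a gripper value outside its range is refused whole. The fingers move at their own pace and stop on an object; "force" is the grip in N (left out, the last holds). Time passes only in rows, so rows that do not move let the fingers close. It gives the time, the measured TCP pose, the force and the opening at its end, in the units of the state.
- r.state(): the state, without advancing time (a new reading comes with each control period).
- r.camera(name): name is "scene" or "top" or "wrist"; returns a dict with "image" (420x560x3 uint8, red, green, blue), "range_z" (420x560 float32, m along the optical axis (not along the pixel's ray), 0 where there is no reading), "fx", "fy", "cx", "cy" (pixels), "R" (3x3) and "t" (3): a world point X has camera coordinates R X + t. Camera axes: x right, y down, z forward; pixel columns grow to the right and rows downward; lengths in m; the calibration is good to about 2 mm. A picture is of the moment at which its call begins.
- r.close_job(): hands the job in, once; it reports no verdict.
Trained networks look in a picture, given as the dict that the camera call returned (one of the last four; its "shot" number tells which), for a name from the list of things; names that differ only in an ending like _2 or _b are one class to them, and where a whole thing is asked for, a point or a joint stands for the part that bears it (a point fixed in the world has none). Each returns a list of dicts, best first, with "score" (0 to 1); they miss things now and then, are a little off and sometimes report something else, mostly with a low value. They report only what shows in the picture. A call takes as long as a camera call. They do not tell look-alikes from the thing itself.
- r.find_in(target, picture): "xy" ([column, row] in pixels, amid what is visible of it).
The state is a dict: "t": time; "joint_pos": joint angles; "joint_vel": joint speeds; "tau": joint torques, N m; "tool_pos": TCP position; "tcp_rot": TCP orientation; "contact_force": force on the tool from outside, world axes, zero at the start; "ft_torque": the same for the moment, N m; "width": finger opening in m.
Only numpy, scipy, OpenCV 4.12 (cv2) and the standard library are available. Lean on these libraries where they do the work, as an engineer would, in place of code of your own. Each camera call takes 0.05 s, during which the arm holds its last target.

### The job

Load the little sanding tumbler: press its lid down against the seal spring, turn it back a quarter, lift it off and set it flat on the grey felt pad; put every raw pale lure body into the bowl, pinching the soft wood gently (never harder than 35 N); then refit the lid, pressing it down and turning it a quarter clockwise until it clicks home and stays locked, and only then switch the tumbler on with the red lever. The painted lures, the tools and the bottles stay where they are.

Things in the scene. Friction and masses are not known exactly. Their poses are not given: they have to be found in the camera images.
- tumbler: Sanding tumbler, fixed to the bench; place and yaw vary. Blue base 190 wide (y), 155 in front (-x) to 95 behind the bowl axis, 55 high, with an upright aluminium bowl and bayonet collar on it. Origin: bowl axis at bench level; -x points to the front deck with the switch, z up. All heights given are above the bench. Collar: outer diameter 176, inner 149, top at 127.
- bowl_floor (a point): Centre of the bowl's floor, at height 62. Bowl inner diameter 124, wall up to 105. Its mouth is clear inside the seal ring (inner diameter 126).
- gap_mark (a point): White mark at the collar's gap on the tumbler's +x side; a like gap at -x. Each gap is open 13 degrees either side of its mark and lets a lug of the lid pass down. Counter-clockwise (from above) of it stands a solid wall; clockwise the lugs run under a ledge, underside at height 118, from 13 to 78 degrees.
- lock_mark (a point): Red mark on the collar's top at the tumbler's +y side, one more at -y: the locked places, 90 degrees clockwise of the gaps. Here the ledge has a pocket 24 degrees wide, underside at height 121.5, into which the spring lifts a lug (the click). A solid stop stands 3.5 degrees beyond the locked place.
- seal_top (a point): Centre of the black sprung seal ring's top face (ring diameters 126 and 140), which pushes the lid up. At height 121 when free, 115.5 under the locked lid, 107 at the bottom of its travel; about 2 N at the free height and 0.9 N more per mm pressed.
- lid_grip (a point): Lid: orange disc, diameter 144, 6 thick, about 220 g, with two lugs (to 80 from the axis, 17 degrees wide, 6 thick, level with the disc) at the two ends of the line of its black bar handle (66 long, 14 thick, top 42 above the lid's underside). Point: in the bar on the lid's axis, 29 above the underside; x along bar and lugs, z up. A half turn changes nothing. Starts locked.
- lid: The same lid, origin at the centre of its underside. Locked: bar along the tumbler's y, underside at height 115.5. To free it press it to 108 to 111 (10 to 13 N), turn 90 degrees counter-clockwise from above (bar along the tumbler's x), let it rise to about 121, lift out. To lock it do the reverse; let go and it rises into the pockets. Turning takes about half a N m.
- pad_top (a point): The round grey felt pad for the lid, diameter 164, 3 thick, fixed to the bench. Point: centre of its top face. Kept clear.
- switch (a joint): On/off lever on the tumbler's front deck: 0 = off (leans to the tumbler's -y), 1.0 = on (leans to its +y); on from 0.8. Stays where it is left, light (0.06 N m). Pivot axis along the tumbler's x at height 77, 122 in front of the bowl axis; 45 mm from pivot to ball centre.
- switch_tip (a point): Centre of the lever's red ball, diameter 26; at height 116 at either end of its swing, 122 in front of the bowl axis.
- lure0_mid (a point): Raw pale wooden lure body 0 (absent: None). Flat fish shape with pencil mark and drilled hole, 76 long, 24 wide at the middle (sides parallel over the middle 24), 7 at the ends, 18 thick, 20 g, lying flat on a mat 3 thick. Point: its centre, 9 above its underside; x along its length, y across, z up. Soft wood: grip it with at most 35 N (each finger).
- lure1_mid (a point): Raw pale wooden lure body 1 (absent: None). Flat fish shape with pencil mark and drilled hole, 76 long, 24 wide at the middle (sides parallel over the middle 24), 7 at the ends, 18 thick, 20 g, lying flat on a mat 3 thick. Point: its centre, 9 above its underside; x along its length, y across, z up. Soft wood: grip it with at most 35 N (each finger).
- lure2_mid (a point): Raw pale wooden lure body 2 (absent: None). Flat fish shape with pencil mark and drilled hole, 76 long, 24 wide at the middle (sides parallel over the middle 24), 7 at the ends, 18 thick, 20 g, lying flat on a mat 3 thick. Point: its centre, 9 above its underside; x along its length, y across, z up. Soft wood: grip it with at most 35 N (each finger).
- lure3_mid (a point): Raw pale wooden lure body 3 (absent: None). Flat fish shape with pencil mark and drilled hole, 76 long, 24 wide at the middle (sides parallel over the middle 24), 7 at the ends, 18 thick, 20 g, lying flat on a mat 3 thick. Point: its centre, 9 above its underside; x along its length, y across, z up. Soft wood: grip it with at most 35 N (each finger).
- lure4_mid (a point): Raw pale wooden lure body 4 (absent: None). Flat fish shape with pencil mark and drilled hole, 76 long, 24 wide at the middle (sides parallel over the middle 24), 7 at the ends, 18 thick, 20 g, lying flat on a mat 3 thick. Point: its centre, 9 above its underside; x along its length, y across, z up. Soft wood: grip it with at most 35 N (each finger).
- painted0_mid (a point): A finished red painted lure of the same size lying among the raw ones; stays. Point: its centre; x along it.
- painted1_mid (a point): A finished green painted lure of the same size lying among the raw ones; stays. Point: its centre; x along it.
- pin_chuck_mid (a point): A hand drill chuck with wooden grip lying on the mat, 140 long, 26 high; stays. Point: near its middle, 13 above the mat.
- glue: A white glue bottle, diameter 44, 110 high, standing; stays. Origin under its centre.
- varnish: An amber varnish jar, diameter 56, 60 high, standing; stays. Origin under its centre.
- pencil_mid (a point): A flat red carpenter's pencil, 160 long, lying on the bench; stays. Point: its middle.
Not all that is in view belongs to the job. What is meant by the lid is not turquoise, and is the larger of those in its own colour.

How it is judged:
On the way, in this order (a step that is already met when the one before it is completed fails the run):
1. the lid is off and lies flat on the felt pad (horizontal distance between lid_grip and pad_top below 0.05 m and height (world z) of lid_grip below 0.04 m and angle between lid_grip's own z axis and vertical below 0.1 rad), for 0.2 s.
2. every raw lure body is in the bowl, the lid still off (horizontal distance between each of lure0_mid, lure1_mid, lure2_mid, lure3_mid, lure4_mid and tumbler below 0.06 m and z of lure0_mid in the frame of tumbler between 0.062 and 0.108 m and z of lure1_mid in the frame of tumbler between 0.062 and 0.108 m and z of lure2_mid in the frame of tumbler between 0.062 and 0.108 m and z of lure3_mid in the frame of tumbler between 0.062 and 0.108 m and z of lure4_mid in the frame of tumbler between 0.062 and 0.108 m and horizontal distance between lid_grip and tumbler above 0.1 m), for 0.2 s.
3. the lid is clicked home in its bayonet: bar across the machine, lugs up in the pockets (z of lid_grip in the frame of tumbler between 0.1425 and 0.1465 m and horizontal distance between lid_grip and tumbler below 0.006 m and angle between the x axis of lid_grip and the y axis of tumbler, either way round below 0.1 rad and angle between lid_grip's own z axis and vertical below 0.035 rad and horizontal distance between each of lure0_mid, lure1_mid, lure2_mid, lure3_mid, lure4_mid and tumbler below 0.06 m and z of lure0_mid in the frame of tumbler between 0.062 and 0.108 m and z of lure1_mid in the frame of tumbler between 0.062 and 0.108 m and z of lure2_mid in the frame of tumbler between 0.062 and 0.108 m and z of lure3_mid in the frame of tumbler between 0.062 and 0.108 m and z of lure4_mid in the frame of tumbler between 0.062 and 0.108 m), for 0.3 s.
4. the switch is on (value of joint switch above 0.8 rad and z of lid_grip in the frame of tumbler between 0.1425 and 0.1465 m and horizontal distance between lid_grip and tumbler below 0.006 m and angle between the x axis of lid_grip and the y axis of tumbler, either way round below 0.1 rad and angle between lid_grip's own z axis and vertical below 0.035 rad), for 0.2 s.
At the end, for the whole second after the job is handed in: Every raw lure lies still in the bowl (within 60 mm of its axis, below the lid); the lid is locked: bar across the machine within 0.1 rad, within 6 mm of the axis, sprung up into the pockets (underside at 113.5 to 117.5 mm), level within 2 degrees; switch past 0.8 (all of step 4 and horizontal distance between each of lure0_mid, lure1_mid, lure2_mid, lure3_mid, lure4_mid and tumbler below 0.06 m and z of lure0_mid in the frame of tumbler between 0.062 and 0.108 m and z of lure1_mid in the frame of tumbler between 0.062 and 0.108 m and z of lure2_mid in the frame of tumbler between 0.062 and 0.108 m and z of lure3_mid in the frame of tumbler between 0.062 and 0.108 m and z of lure4_mid in the frame of tumbler between 0.062 and 0.108 m and linear speed of each of lure0, lure1, lure2, lure3, lure4 below 0.03 m/s and linear speed of lid below 0.02 m/s); the robot touches nothing.
It fails at once if the fingers press on a raw lure with over 85 N in all (both fingers added, so about 42 N a finger) (contact force between the fingers and lure0 above 85 N or contact force between the fingers and lure1 above 85 N or contact force between the fingers and lure2 above 85 N or contact force between the fingers and lure3 above 85 N or contact force between the fingers and lure4 above 85 N).
It fails at once if a bystander (painted lure, hand drill, glue, varnish, pencil) is moved more than 5 cm (distance of any of painted0_mid, painted1_mid, pin_chuck_mid, glue, varnish, pencil_mid from where it was at the start of the episode above 0.05 m).
Of lure0, lure1, lure2, lure3, lure4 only 3 to 5 are there at a start; the rules pass over those that are not, and their reading is None.
At some moment in a run one of lure0, lure1, lure2, lure3, lure4 may be knocked a few centimetres aside while the robot is not near it.
Once in a run the grip may slacken for a moment while it holds something.
It also fails if it takes over 210 s, if anything falls off the work surface, if the arm or the gripper's body presses on something with over 40 N, if the wrist force passes 120 N, or if a joint passes its speed limit or range.

## Working session

There is one attempt and no reset: what is moved stays moved. The work goes in short steps, Python scripts to look and compute and a tool call to move; the robot and the scene stay as the last step left them, time stands still between calls to the robot, and variables do not carry over. Pictures are saved under pics/ and viewed, and the job is handed in when it is done.

Besides the shell and the picture viewer there is one more tool, called after "Request:" as name([rows], argument=value, ...), one row to a line, values as JSON. jog_arm: Moves the arm, as the interface text tells. Its arguments: {"type":"object","properties":{"targets":{"type":"array","items":{"type":"object","properties":{"claw":{"type":"number"},"x":{"type":"number"},"y":{"type":"number"},"z":{"type":"number"},"spin":{"type":"number"}}}},"force":{"type":"number"}},"required":["targets"]}

```bash
ls; mkdir -p pics; cat > h.py <<'E'
import numpy as np, cv2
from station import r
def save(p,name,marks=()):
    im=cv2.cvtColor(p["image"],cv2.COLOR_RGB2BGR).copy()
    for m in marks: cv2.circle(im,(int(m[0]),int(m[1])),3,(255,0,255),-1)
    cv2.imwrite("pics/"+name,im)
def unproj(p,u,v,z=None,d=None):
    """world point of pixel: by depth d (or range) or on plane z"""
    R=np.array(p["R"]);t=np.array(p["t"])
    ray=np.array([(u-p["cx"])/p["fx"],(v-p["cy"])/p["fy"],1.])
    c=-R.T@t; w=R.T@ray
    if z is not None: return c+w*((z-c[2])/w[2])
    if d is None: d=p["range_z"][int(round(v)),int(round(u))]
    return c+w*d
def proj(p,X):
    c=np.array(p["R"])@np.array(X)+np.array(p["t"]); return np.array([p["fx"]*c[0]/c[2]+p["cx"],p["fy"]*c[1]/c[2]+p["cy"]])
def cloud(p):
    v,u=np.mgrid[0:420,0:560]; d=p["range_z"]
    c=np.stack([(u-p["cx"])/p["fx"]*d,(v-p["cy"])/p["fy"]*d,d],-1)
    return (c-np.array(p["t"]))@np.array(p["R"])
E
python3 - <<'E'
from h import *
s=r.state(); print({k:np.round(v,3) for k,v in s.items()})
for n in("scene","top","wrist"):
    p=r.camera(n); save(p,n+"0.png"); np.save("pics/"+n+"0.npy",p,allow_pickle=True)
    print(n,p["shot"],p["fx"],np.round(-np.array(p["R"]).T@p["t"],3))
    for k in ["tumbler","lid_grip","switch_tip","gap_mark","lock_mark","pad_top","lure0_mid","painted0_mid","painted1_mid","pin_chuck_mid","glue","varnish","pencil_mid"]:
        print(k,[(np.round(a["xy"]).astype(int).tolist(),round(a["score"],2)) for a in r.find_in(k,p)])
E
```

```text
pics
{'t': np.float64(0.0), 'joint_pos': array([ 1.114,  0.287,  1.578,  0.   ,  1.279, -0.15 ]), 'joint_vel': array([ 0.002, -0.   , -0.001, -0.   ,  0.   ,  0.001]), 'tau': array([ 1.0000e-03, -4.0597e+01, -2.9263e+01, -0.0000e+00,  6.0000e-03,
        0.0000e+00]), 'tool_pos': array([0.204, 0.643, 0.23 ]), 'tcp_rot': array([-0.   ,  0.153,  0.988, -0.001]), 'contact_force': array([ 0.127, -0.152,  0.18 ]), 'ft_torque': array([-0.   , -0.026,  0.004]), 'width': np.float64(0.085)}
scene 1 401.65414975635895 [ 0.902 -0.282  0.897]
tumbler [([294, 285], 0.7)]
lid_grip [([418, 172], 0.91), ([312, 262], 0.83), ([296, 146], 0.62), ([219, 335], 0.55)]
switch_tip [([347, 184], 0.63), ([268, 227], 0.43)]
gap_mark [([293, 282], 0.93)]
lock_mark [([294, 286], 0.9)]
pad_top [([268, 230], 0.74), ([344, 184], 0.66)]
lure0_mid [([188, 363], 0.7), ([296, 287], 0.48)]
painted0_mid [([171, 272], 0.64), ([171, 329], 0.6)]
painted1_mid [([219, 335], 0.7), ([134, 364], 0.68)]
pin_chuck_mid [([130, 365], 0.66), ([315, 262], 0.21)]
glue [([292, 185], 0.82), ([367, 245], 0.15)]
varnish [([416, 215], 0.64)
[... 184 characters left out ...]
142], 0.72)]
switch_tip [([294, 196], 0.62)]
gap_mark []
lock_mark [([281, 182], 0.62)]
pad_top [([171, 226], 0.6)]
lure0_mid [([172, 226], 0.74), ([408, 160], 0.7), ([407, 188], 0.57)]
painted0_mid [([380, 237], 0.75)]
painted1_mid [([282, 180], 0.73), ([373, 163], 0.69)]
pin_chuck_mid [([444, 185], 0.8), ([169, 224], 0.22)]
glue [([224, 240], 0.74), ([405, 189], 0.5)]
varnish [([152, 149], 0.84)]
pencil_mid [([208, 158], 0.51), ([378, 201], 0.31)]
wrist 3 329.6345937437394 [0.129 0.667 0.374]
tumbler []
lid_grip [([36, 270], 0.8)]
switch_tip []
gap_mark []
lock_mark []
pad_top [([97, 410], 0.92)]
lure0_mid []
painted0_mid []
painted1_mid []
pin_chuck_mid []
glue []
varnish []
pencil_mid []
```

View pics/scene0.png

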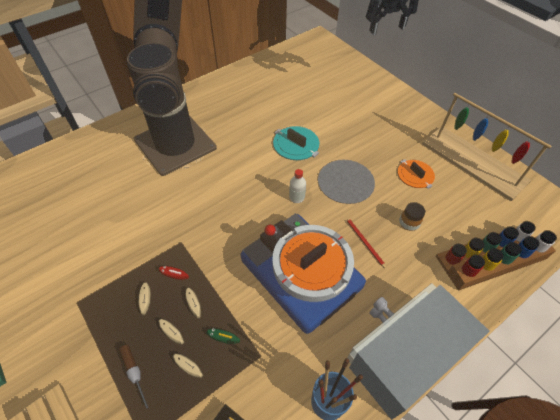

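View pics/top0.png

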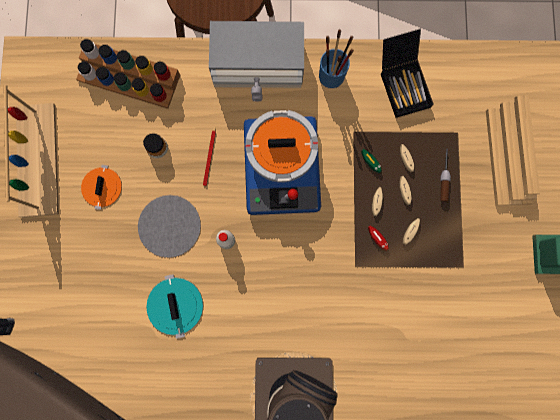

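View pics/wrist0.png

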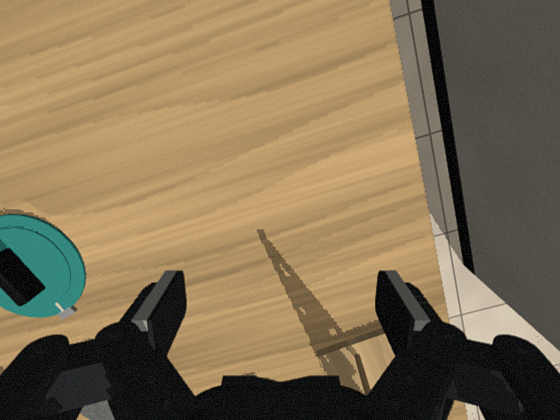

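The top view shows four raw lures at about (407,158), (405,190), (377,201) and (412,231). The painted ones are at (371,161) and (378,237). The locked orange lid is at (282,145), the red ball at (292,195) and the felt pad at (170,226). The smaller orange lid and the turquoise lid are decoys. Next I measure from two views.

```bash
cat > m1.py <<'E'
from h import *
P={n:np.load(f"pics/{n}0.npy",allow_pickle=True).item() for n in("scene","top")}
for n,p in P.items():
    C=cloud(p); im=p["image"].astype(int); hsv=cv2.cvtColor(p["image"],cv2.COLOR_RGB2HSV)
    lidpx={"top":(283,145),"scene":(313,262)}[n]
    c0=unproj(p,*lidpx); print(n,"lid px world",c0.round(4))
    d=np.linalg.norm(C[...,:2]-c0[:2],axis=-1)
    # orange disc
    m=(hsv[...,0]>5)&(hsv[...,0]<18)&(hsv[...,1]>180)&(d<.12)&(C[...,2]>.1)
    print(" disc z",np.percentile(C[m][:,2],[10,50,90]).round(4))
    cc,rad=cv2.minEnclosingCircle(C[m][:,:2].astype(np.float32)); print(" disc circle",np.round(cc,4),round(rad,4))
    b=(d<.05)&(C[...,2]>.145)
    X=C[b]; rect=cv2.minAreaRect(X[:,:2].astype(np.float32)); print(" bar z",np.percentile(X[:,2],[10,50,90]).round(4),"rect",np.round(rect[0],4),np.round(rect[1],4),round(rect[2],2))
    # collar top
    k=(d<.1)&(d>.068)&(abs(C[...,2]-.127)<.006)&(hsv[...,1]<70)
    Y=C[k]; 
    cc,rad=cv2.minEnclosingCircle(Y[:,:2].astype(np.float32)); print(" collar",np.round(cc,4),round(rad,4),Y[:,2].mean().round(4))
    # pad
    pp={"top":(170,226),"scene":(345,182)}[n]
    q=unproj(p,*pp); dd=np.linalg.norm(C[...,:2]-q[:2],axis=-1)
    k=(dd<.12)&(hsv[...,1]<50)&(abs(C[...,2])<.015)
    if k.sum():
        cnt,l,st,ce=cv2.connectedComponentsWithStats(k.astype(np.uint8)); i=1+np.argmax(st[1:,4]); Y=C[l==i]
        cc,rad=cv2.minEnclosingCircle(Y[:,:2].astype(np.float32)); print(" pad",np.round(cc,4),round(rad,4),Y[:,:2].mean(0).round(4),np.median(Y[:,2]).round(4))
    # lever ball
    k=(d<.2)&(C[...,2]>.08)&((hsv[...,0]<5)|(hsv[...,0]>174))&(hsv[...,1]>150)
    cnt,l,st,ce=cv2.connectedComponentsWithStats(k.astype(np.uint8))
    for i in range(1,cnt):
        if st[i,4]>8: print(" red",ce[i].round(),st[i,4],C[l==i].mean(0).round(4))
    # blue base: points z~.055
    k=(d<.2)&(abs(C[...,2]-.055)<.006)&(hsv[...,0]>100)&(hsv[...,0]<130)&(hsv[...,1]>100)
    rect=cv2.minAreaRect(C[k][:,:2].astype(np.float32)); print(" base",np.round(rect[0],4),np.round(rect[1],4),round(rect[2],2))
    # lures
    k=(C[...,2]>.010)&(C[...,2]<.035)&(C[...,1]<-.08)&(C[...,0]>.35)&(C[...,0]<.85)
    cnt,l,st,ce=cv2.connectedComponentsWithStats(k.astype(np.uint8))
    for i in range(1,cnt):
        if st[i,4]>40:
            Y=C[l==i]; rect=cv2.minAreaRect(Y[:,:2].astype(np.float32)); w,h=rect[1]; a=rect[2] if w>h else rect[2]+90
            print(" obj",ce[i].round(),st[i,4],np.round(rect[0],4),np.round(sorted(rect[1]),4),"long",round((a+90)%180-90,1),"z",np.percentile(Y[:,2],[50,95]).round(4),"col",im[l==i].mean(0).round())
E
python3 m1.py
```

```text
scene lid px world [0.6193 0.029  0.1258]
 disc z [0.1205 0.1228 0.1249]
 disc circle [0.6127 0.0337] 0.0711
 bar z [0.149  0.1566 0.1587] rect [0.6126 0.0325] [0.0143 0.0647] 3.13
 collar [0.6119 0.0341] 0.0898 0.1265
 pad [0.4269 0.3237] 0.0822 [0.4283 0.3218] 0.0032
 red [270. 230.] 69 [0.497  0.004  0.1247]
 base [0.6247 0.0331] [0.1662 0.1804] 1.59
 obj [173. 272.] 263 [ 0.3978 -0.2169] [0.026  0.0756] long 35.1 z [0.02   0.0231] col [145.  65.  54.]
 obj [144. 297.] 280 [ 0.4156 -0.3036] [0.0241 0.0764] long -31.8 z [0.0207 0.0236] col [180. 159. 118.]
 obj [193. 302.] 269 [ 0.4933 -0.2175] [0.0238 0.0755] long -10.3 z [0.0206 0.0231] col [178. 157. 118.]
 obj [171. 331.] 306 [ 0.5242 -0.2905] [0.0237 0.0744] long 12.6 z [0.0204 0.0236] col [176. 156. 117.]
 obj [222. 335.] 325 [ 0.6012 -0.2033] [0.0244 0.0754] long 38.5 z [0.0203 0.0235] col [66. 87. 53.]
 obj [131. 367.] 493 [ 0.565  -0.3959] [0.0244 0.1401] long -5.5 z [0.0243 0.0284] col [101.  87.  76.]
 obj [187. 365.] 354 [ 0.6095 -0.2971] [0.0239 0.0752] long 20.5 z [0.0203 0.0235] col [177. 156. 117.]
 obj [ 58. 404.] 
[... 1014 characters left out ...]
1 [ 0.6039 -0.2029] [0.0303 0.0749] long 43.5 z [0.0208 0.0268] col [43. 78. 45.]
 obj [445. 182.] 307 [ 0.5662 -0.394 ] [0.0253 0.1429] long -7.1 z [0.0246 0.0316] col [94. 73. 64.]
 obj [405. 190.] 239 [ 0.5242 -0.29  ] [0.0299 0.0741] long 23.6 z [0.0211 0.0266] col [185. 155. 117.]
 obj [377. 201.] 231 [ 0.4938 -0.2162] [0.027  0.0746] long -5.5 z [0.021  0.0263] col [193. 162. 123.]
 obj [411. 231.] 230 [ 0.4163 -0.3016] [0.0251 0.0747] long -34.8 z [0.0213 0.026 ] col [197. 166. 126.]
 obj [378. 238.] 238 [ 0.3986 -0.2163] [0.0259 0.0742] long 42.6 z [0.021  0.0258] col [153.  47.  43.]
 obj [541. 242.] 242 [ 0.3807 -0.649 ] [0.061  0.0637] long 89.4 z [0.0215 0.0322] col [62. 92. 69.]
```

Request:
jog_arm([
  {"x": 0.034, "y": -0.05, "z": 0.005, "spin": -8.7},
  {"x": 0.034, "y": -0.05, "z": 0.005, "spin": -8.7},
  {"x": 0.034, "y": -0.05, "z": 0.005, "spin": -8.7},
  {"x": 0.034, "y": -0.05, "z": 0.005, "spin": -8.7},
  {"x": 0.034, "y": -0.05, "z": 0.005, "spin": -8.7},
  {"x": 0.034, "y": -0.05, "z": 0.005, "spin": -8.7},
  {"x": 0.034, "y": -0.05, "z": 0.005, "spin": -8.6},
  {"x": 0.034, "y": -0.05, "z": 0.005, "spin": -8.6},
])

```text
invalid input
```

Request:
jog_arm([
  {"x": 0.034, "y": -0.052, "z": 0.005},
  {"x": 0.034, "y": -0.052, "z": 0.005},
  {"x": 0.034, "y": -0.052},
  {"x": 0.034, "y": -0.052},
  {"x": 0},
])

```text
invalid input
```

```bash
cat >> h.py <<'E'
from scipy.spatial.transform import Rotation as Ro
def tcp():
    s=r.state(); q=s["tcp_rot"]; R=Ro.from_quat(np.roll(q,-1)).as_matrix()
    print("t",round(s["t"],2),"tcp",np.round(s["tool_pos"],4),"jaw",round(np.degrees(np.arctan2(R[1,1],R[0,1])),2),"tilt z",R[:,2].round(4),"F",np.round(s["contact_force"],1),"M",np.round(s["ft_torque"],2),"w",round(float(s["width"]),4),"j",np.round(s["joint_pos"],2))
    return s,R
E
python3 - <<'E'
from h import *
tcp()
p=r.camera("wrist"); save(p,"w1.png"); np.save("pics/w1.npy",p,allow_pickle=True)
print(np.round(-np.array(p["R"]).T@p["t"],3),np.round(p["R"],3))
E
```

```text
t 2.1 tcp [0.2038 0.6435 0.2313] jaw 72.42 tilt z [-0.  0. -1.] F [-0.7 -0.2  0.4] M [-0.01  0.04  0.03] w 0.0853 j [ 1.11  0.29  1.58  0.    1.28 -0.15]
[0.129 0.667 0.374] [[ 0.301  0.954  0.   ]
 [ 0.907 -0.286  0.31 ]
 [ 0.296 -0.093 -0.951]]
```

View pics/w1.png

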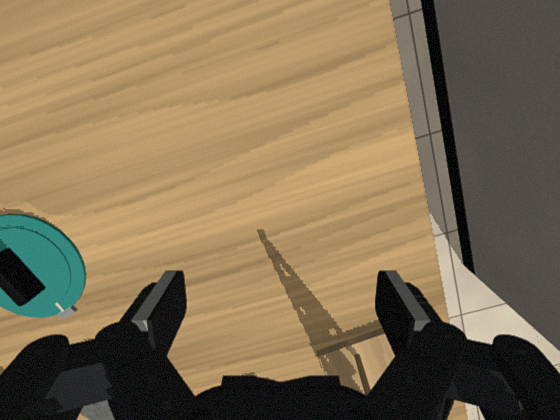

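The picture is unchanged because the move was refused, so I'll give every key in every row.

Request:
jog_arm([
  {"claw": 0.085, "x": 0.034, "y": -0.05, "z": 0.005, "spin": -8.7},
  {"claw": 0.085, "x": 0.034, "y": -0.05, "z": 0.005, "spin": -8.7},
  {"claw": 0.085, "x": 0.034, "y": -0.05, "z": 0.005, "spin": -8.7},
  {"claw": 0.085, "x": 0.034, "y": -0.05, "z": 0.005, "spin": -8.7},
  {"claw": 0.085, "x": 0.034, "y": -0.05, "z": 0.005, "spin": -8.7},
  {"claw": 0.085, "x": 0.034, "y": -0.05, "z": 0.005, "spin": -8.7},
  {"claw": 0.085, "x": 0.034, "y": -0.05, "z": 0.005, "spin": -8.6},
  {"claw": 0.085, "x": 0.034, "y": -0.05, "z": 0.005, "spin": -8.6},
])

```text
t: 3.15
tool_pos: [0.4767, 0.2418, 0.2719]
tcp_rot: [0.0, 0.69, 0.724, 0.0]
contact_force: [0.2, 0.6, -1.0]
width: 0.0852
```

Request:
jog_arm([
  {"claw": 0.085, "x": 0.034, "y": -0.052, "z": 0.005, "spin": 0},
  {"claw": 0.085, "x": 0.034, "y": -0.052, "z": 0.005, "spin": 0},
  {"claw": 0.085, "x": 0.034, "y": -0.052, "z": 0, "spin": 0},
  {"claw": 0.085, "x": 0.034, "y": -0.052, "z": 0, "spin": 0},
  {"claw": 0.085, "x": 0, "y": 0, "z": 0, "spin": 0},
])

```text
t: 3.78
tool_pos: [0.6133, 0.0317, 0.2808]
tcp_rot: [0.0, 0.69, 0.724, -0.0]
contact_force: [-0.1, 1.0, 0.3]
width: 0.0851
```

```bash
python3 - <<'E'
from h import *
tcp()
p=r.camera("wrist"); save(p,"w2.png"); np.save("pics/w2.npy",p,allow_pickle=True)
E
```

```text
t 3.77 tcp [0.6133 0.0317 0.2808] jaw 2.71 tilt z [-3.e-04 -6.e-04 -1.e+00] F [-0.1  1.   0.3] M [ 0.06 -0.03  0.03] w 0.0851 j [-0.11  0.12  1.68 -0.    1.34 -0.16]
```

View pics/w2.png

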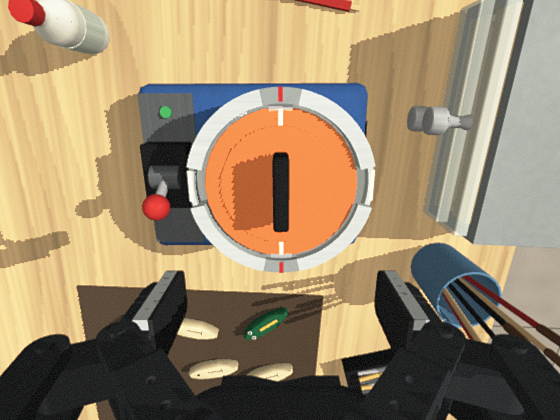

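The wrist view shows the locked lid with the bar upright at (280,192). The red marks are at (281,93) and (281,267), the gaps at left and right, and the red ball at (155,207). I'll refine the axis and yaw from it.

```bash
python3 - <<'E'
from h import *
p=np.load("pics/w2.npy",allow_pickle=True).item()
C=cloud(p); hsv=cv2.cvtColor(p["image"],cv2.COLOR_RGB2HSV); H,S,V=hsv[...,0],hsv[...,1],hsv[...,2]
print("cam",np.round(-np.array(p["R"]).T@p["t"],3))
d=np.linalg.norm(C[...,:2]-[.613,.034],axis=-1)
m=(H>5)&(H<18)&(S>180)&(d<.085)&(C[...,2]>.11)
print("disc",[np.round(x,4) for x in cv2.minEnclosingCircle(C[m][:,:2].astype(np.float32))],np.median(C[m][:,2]))
b=(d<.045)&(C[...,2]>.152); X=C[b]; rc=cv2.minAreaRect(X[:,:2].astype(np.float32));e,w=np.linalg.eigh(np.cov(X[:,:2].T)); print("bar",X.mean(0).round(4),np.round(rc[0],4),np.round(rc[1],4),rc[2],np.degrees(np.arctan2(w[1,1],w[0,1])))
# red marks on z=.127 plane, ellipses
red=((H<4)|(H>175))&(S>130)&(d>.072)&(d<.092)&(C[...,2]>.12)
n,l,st,ce=cv2.connectedComponentsWithStats(red.astype(np.uint8)); M=[]
for i in range(1,n):
    if st[i,4]>5: q=unproj(p,*ce[i],z=.127); print("red",ce[i].round(1),st[i,4],q.round(4)); M.append(q)
if len(M)==2: print("mid",(M[0]+M[1])/2,"ang",np.degrees(np.arctan2(*(M[0]-M[1])[[1,0]])))
k=(C[...,2]>.12)&(C[...,2]<.133)&(S<60)&(d<.1)&(d>.07)
q=C[k]; print("collar",[np.round(x,4) for x in cv2.minEnclosingCircle(q[:,:2].astype(np.float32))],np.median(q[:,2]))
k=(d<.2)&(C[...,2]>.09)&((H<5)|(H>174))&(S>150)&(d>.1); print("ball",C[k].mean(0).round(4))
E
```

```text
cam [0.61  0.11  0.424]
disc [array([0.6132, 0.0371]), np.float64(0.0733)] 0.12353149095579416
bar [0.6119 0.0424 0.3427] [0.6132 0.034 ] [0.088  0.0621] 30.10563087463379 -176.65569428285815
red [280.1  93.5] 68 [0.6098 0.1164 0.127 ]
red [281.  266.5] 30 [ 0.6185 -0.0474  0.127 ]
mid [0.61419113 0.03445524 0.127     ] ang 93.04403015017674
collar [array([0.6143, 0.0339]), np.float64(0.0885)] 0.12708447414919982
ball [0.4965 0.009  0.1248]
```

Request:
jog_arm([
  {"claw": 0.045, "x": 0, "y": 0.0025, "z": -0.03, "spin": 0.3},
  {"claw": 0.045, "x": 0, "y": 0, "z": -0.04, "spin": 0},
  {"claw": 0.045, "x": 0, "y": 0, "z": -0.04, "spin": 0},
  {"claw": 0.045, "x": 0, "y": 0, "z": -0.025, "spin": 0},
  {"claw": 0.045, "x": 0, "y": 0, "z": -0.01, "spin": 0},
  {"claw": 0.045, "x": 0, "y": 0, "z": 0, "spin": 0},
  {"claw": 0.045, "x": 0, "y": 0, "z": 0, "spin": 0},
], force=80)

```text
t: 4.7
tool_pos: [0.6128, 0.0383, 0.1382]
tcp_rot: [0.001, 0.686, 0.727, 0.001]
contact_force: [-0.6, -0.5, 0.3]
width: 0.0452
```

```bash
python3 - <<'E'
from h import *
tcp()
p=r.camera("wrist"); save(p,"w3.png")
E
```

```text
t 4.7 tcp [0.6128 0.0383 0.1382] jaw 3.35 tilt z [ 3.e-03 -2.e-04 -1.e+00] F [-0.6 -0.5  0.3] M [-0.03  0.02 -0.02] w 0.0452 j [-0.1   0.24  1.81  0.    1.09 -0.16]
```

View pics/w3.png

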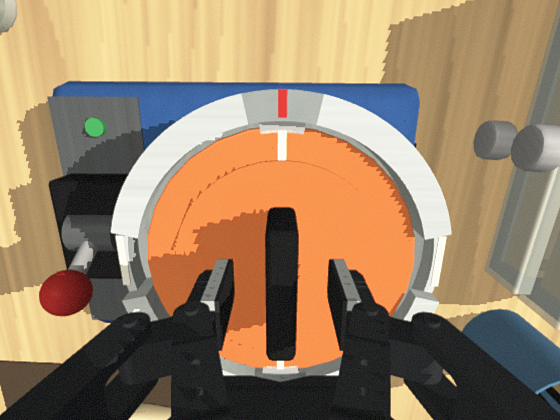

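The jaws straddle the bar well, at (283,285). The measured pose is a little off the command, so I'll wait a few rows and re-read.

Request:
jog_arm([
  {"claw": 0.045, "x": 0, "y": 0, "z": 0, "spin": 0},
  {"claw": 0.045, "x": 0, "y": 0, "z": 0, "spin": 0},
])

```text
t: 5.0
tool_pos: [0.6121, 0.0379, 0.137]
tcp_rot: [0.0, 0.686, 0.727, 0.0]
contact_force: [0.7, -0.1, 0.2]
width: 0.0451
```

```bash
python3 - <<'E'
from h import *
tcp()
E
```

```text
t 5.0 tcp [0.6121 0.0379 0.137 ] jaw 3.31 tilt z [ 1.1e-03 -1.0e-04 -1.0e+00] F [ 0.7 -0.1  0.2] M [-0.07  0.06 -0.03] w 0.0451 j [-0.1   0.24  1.81  0.    1.09 -0.16]
```

Request:
jog_arm([
  {"claw": 0.045, "x": 0.001, "y": -0.0035, "z": 0, "spin": -0.2},
  {"claw": 0.045, "x": 0, "y": 0, "z": 0, "spin": 0},
  {"claw": 0.045, "x": 0, "y": 0, "z": 0, "spin": 0},
  {"claw": 0.045, "x": 0, "y": 0, "z": 0, "spin": 0},
])

```text
t: 5.5
tool_pos: [0.6128, 0.0345, 0.1363]
tcp_rot: [-0.0, 0.688, 0.726, -0.0]
contact_force: [1.0, -0.6, -0.1]
width: 0.0446
```

```bash
python3 - <<'E'
from h import *
tcp()
p=r.camera("wrist"); save(p,"w4.png")
C=cloud(p); hsv=cv2.cvtColor(p["image"],cv2.COLOR_RGB2HSV); H,S,V=hsv[...,0],hsv[...,1],hsv[...,2]
d=np.linalg.norm(C[...,:2]-[.613,.034],axis=-1)
m=(H>5)&(H<18)&(S>180)&(d<.085)&(C[...,2]>.11)
print("disc",[np.round(x,4) for x in cv2.minEnclosingCircle(C[m][:,:2].astype(np.float32))],np.median(C[m][:,2]))
v,u=np.mgrid[0:420,0:560]
b=(V<60)&(u>262)&(u<302)&(v>200)&(v<365)
X=C[b&(C[...,2]>.150)&(C[...,2]<.165)]; rc=cv2.minAreaRect(X[:,:2].astype(np.float32)); print("bar",X.mean(0).round(4),np.round(rc[0],4),np.round(rc[1],4),rc[2])
k=(C[...,2]>.12)&(C[...,2]<.133)&(S<60)&(d<.1)&(d>.07)&(C[...,1]>.03)
q=C[k];A=np.c_[2*q[:,:2],np.ones(len(q))]
print("collar box",q[:,:2].min(0),q[:,:2].max(0))
red=((H<4)|(H>175))&(S>130)&(d>.072)&(d<.092)&(C[...,2]>.12)
print("red",unproj(p,*np.argwhere(red)[:,::-1].mean(0),z=.127), "expected R=~.082 dir",)
E
```

```text
t 5.5 tcp [0.6128 0.0345 0.1363] jaw 3.12 tilt z [-1.e-04  0.e+00 -1.e+00] F [ 1.  -0.6 -0.1] M [-0.01 -0.02 -0.  ] w 0.0446 j [-0.11  0.25  1.81  0.    1.09 -0.16]
disc [array([0.6122, 0.0381]), np.float64(0.0749)] 0.12354080026118747
bar [0.6138 0.0389 0.1573] [0.614  0.0347] [0.0134 0.0661] 3.034188985824585
collar box [0.52736617 0.03088817] [0.70093091 0.12211151]
red [0.60732387 0.1131357  0.127     ] expected R=~.082 dir
```

Request:
jog_arm([
  {"claw": 0.045, "x": 0.0008, "y": 0, "z": -0.009, "spin": -0.1},
  {"claw": 0.045, "x": 0, "y": 0, "z": 0, "spin": 0},
  {"claw": 0.01, "x": 0, "y": 0, "z": 0, "spin": 0},
  {"claw": 0.01, "x": 0, "y": 0, "z": 0, "spin": 0},
  {"claw": 0.01, "x": 0, "y": 0, "z": 0, "spin": 0},
  {"claw": 0.01, "x": 0, "y": 0, "z": 0, "spin": 0},
  {"claw": 0.01, "x": 0, "y": 0, "z": 0, "spin": 0},
], force=80)

```text
t: 6.42
tool_pos: [0.6136, 0.0345, 0.1276]
tcp_rot: [-0.0, 0.688, 0.726, -0.0]
contact_force: [-1.5, -0.3, 1.5]
width: 0.0125
```

```bash
python3 -c "
from h import *
tcp()"
```

```text
t 6.42 tcp [0.6136 0.0345 0.1276] jaw 3.02 tilt z [-1.e-04 -0.e+00 -1.e+00] F [-1.5 -0.3  1.5] M [ 0.04  0.23 -0.02] w 0.0125 j [-0.11  0.26  1.81 -0.    1.07 -0.16]
```

Request:
jog_arm([
  {"claw": 0.01, "x": 0, "y": 0, "z": -0.003, "spin": 0},
  {"claw": 0.01, "x": 0, "y": 0, "z": -0.003, "spin": 0},
  {"claw": 0.01, "x": 0, "y": 0, "z": 0, "spin": 0},
  {"claw": 0.01, "x": 0, "y": 0, "z": 0, "spin": 0},
])

```text
t: 6.92
tool_pos: [0.6137, 0.0345, 0.1233]
tcp_rot: [-0.0, 0.688, 0.726, -0.0]
contact_force: [-5.6, -0.7, 9.1]
width: 0.0128
```

```bash
python3 - <<'E'
from h import *
tcp()
p=r.camera("wrist"); save(p,"w5.png")
C=cloud(p); hsv=cv2.cvtColor(p["image"],cv2.COLOR_RGB2HSV); H,S,V=hsv[...,0],hsv[...,1],hsv[...,2]
d=np.linalg.norm(C[...,:2]-[.6136,.0345],axis=-1)
m=(H>5)&(H<18)&(S>180)&(d<.085)&(C[...,2]>.1); print(np.median(C[m][:,2]))
E
```

```text
t 6.92 tcp [0.6137 0.0345 0.1233] jaw 3.03 tilt z [-3.e-04 -1.e-04 -1.e+00] F [-5.6 -0.7  9.1] M [ 0.01  0.87 -0.01] w 0.0128 j [-0.11  0.26  1.81 -0.    1.07 -0.16]
0.1189270433723608
```

Request:
jog_arm([
  {"claw": 0.01, "x": -0.0008, "y": 0, "z": -0.002, "spin": 0},
  {"claw": 0.01, "x": 0, "y": 0, "z": 0, "spin": 0},
  {"claw": 0.01, "x": 0, "y": 0, "z": 0, "spin": 0},
])

```text
t: 7.35
tool_pos: [0.6137, 0.0345, 0.122]
tcp_rot: [0.001, 0.688, 0.726, 0.001]
contact_force: [-4.7, 0.7, 9.9]
width: 0.0134
```

```bash
cat > z.py <<'E'
from h import *
import sys
tcp()
p=r.camera("wrist"); save(p,sys.argv[1])
C=cloud(p); hsv=cv2.cvtColor(p["image"],cv2.COLOR_RGB2HSV); H,S,V=hsv[...,0],hsv[...,1],hsv[...,2]
d=np.linalg.norm(C[...,:2]-[.6136,.0345],axis=-1)
m=(H>5)&(H<18)&(S>180)&(d<.085)&(C[...,2]>.1); q=C[m]; A=np.c_[q[:,:2]-[.6136,.0345],np.ones(len(q))]; s=np.linalg.lstsq(A,q[:,2],rcond=None)[0]
print("disc z median",np.median(q[:,2]).round(4),"plane slope/centre z",s.round(4))
E
python3 z.py w6.png
```

```text
t 7.35 tcp [0.6137 0.0345 0.122 ] jaw 3.02 tilt z [ 1.9e-03 -2.0e-04 -1.0e+00] F [-4.7  0.7  9.9] M [ 0.06  0.79 -0.04] w 0.0134 j [-0.11  0.26  1.81  0.    1.06 -0.16]
disc z median 0.1177 plane slope/centre z [-0.0296  0.055   0.1175]
```

View pics/w6.png

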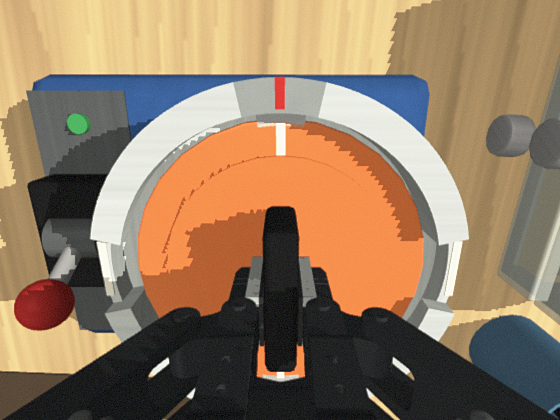

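The lid is pressed down with its disc top at about 116, roughly 6 mm below where it was locked. Now I turn it counter-clockwise, with a first small turn as a check.

Request:
jog_arm([
  {"claw": 0.01, "x": 0, "y": 0, "z": 0, "spin": 5},
  {"claw": 0.01, "x": 0, "y": 0, "z": 0, "spin": 5},
  {"claw": 0.01, "x": 0, "y": 0, "z": 0, "spin": 5},
  {"claw": 0.01, "x": 0, "y": 0, "z": 0, "spin": 5},
  {"claw": 0.01, "x": 0, "y": 0, "z": 0, "spin": 0},
])

```text
t: 8.02
tool_pos: [0.6153, 0.0343, 0.1228]
tcp_rot: [0.003, 0.552, 0.834, 0.002]
contact_force: [-0.2, 0.8, 9.8]
width: 0.013
```

```bash
python3 z.py w7.png
```

```text
t 8.03 tcp [0.6153 0.0343 0.1228] jaw 23.05 tilt z [ 6.2e-03 -4.0e-04 -1.0e+00] F [-0.2  0.8  9.8] M [0.11 0.41 0.05] w 0.013 j [-0.11  0.26  1.81  0.    1.06 -0.51]
disc z median 0.1185 plane slope/centre z [-0.0381  0.0629  0.1181]
```

View pics/w7.png

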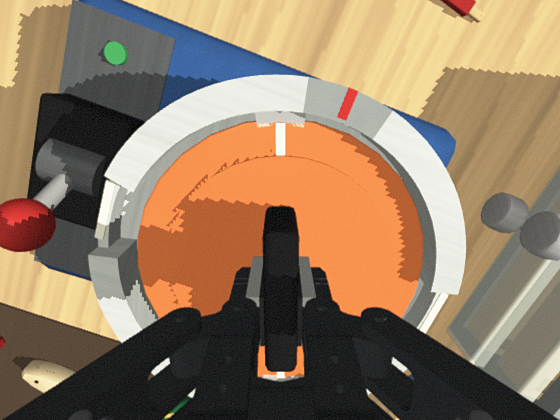

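The lid turns with the gripper: its lug mark at (281,135) is about 20° past the red mark, under the ledge. I continue to 90°.

Request:
jog_arm([
  {"claw": 0.01, "x": 0, "y": 0, "z": 0, "spin": 10},
  {"claw": 0.01, "x": 0, "y": 0, "z": 0, "spin": 10},
  {"claw": 0.01, "x": 0, "y": 0, "z": 0, "spin": 10},
  {"claw": 0.01, "x": 0, "y": 0, "z": 0, "spin": 10},
  {"claw": 0.01, "x": 0, "y": 0, "z": 0, "spin": 10},
  {"claw": 0.01, "x": 0, "y": 0, "z": 0, "spin": 10},
  {"claw": 0.01, "x": 0, "y": 0, "z": 0, "spin": 9.5},
  {"claw": 0.01, "x": 0, "y": 0, "z": 0, "spin": 0},
])

```text
t: 9.07
tool_pos: [0.6154, 0.0343, 0.1228]
tcp_rot: [0.003, -0.023, 1.0, -0.0]
contact_force: [0.5, -0.6, 9.2]
width: 0.0128
```

```bash
python3 z.py w8.png
```

```text
t 9.07 tcp [0.6154 0.0343 0.1228] jaw 92.63 tilt z [ 6.4e-03 -6.0e-04 -1.0e+00] F [ 0.5 -0.6  9.2] M [0.15 0.31 0.31] w 0.0128 j [-0.11  0.26  1.81  0.    1.06 -1.73]
disc z median 0.1184 plane slope/centre z [-0.0069  0.0109  0.1188]
```

View pics/w8.png

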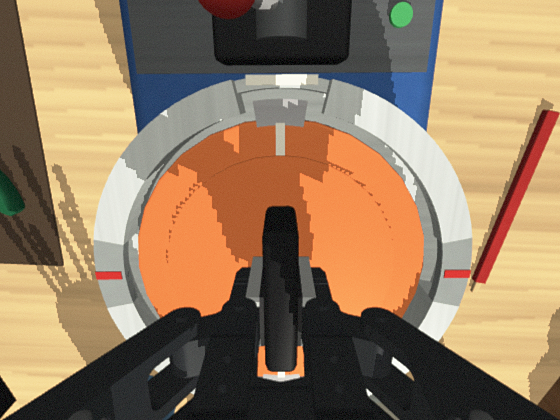

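The lug mark at (281,135) is now centred in the front gap, and the white mark shows behind it at (290,80). I lift straight up.

Request:
jog_arm([
  {"claw": 0.01, "x": 0, "y": 0, "z": 0.008, "spin": 0},
  {"claw": 0.01, "x": 0, "y": 0, "z": 0.008, "spin": 0},
  {"claw": 0.01, "x": 0, "y": 0, "z": 0.01, "spin": 0},
  {"claw": 0.01, "x": 0, "y": 0, "z": 0.015, "spin": 0},
  {"claw": 0.01, "x": 0, "y": 0, "z": 0.03, "spin": 0},
  {"claw": 0.01, "x": 0, "y": 0, "z": 0.04, "spin": 0},
  {"claw": 0.01, "x": 0, "y": 0, "z": 0, "spin": 0},
  {"claw": 0.01, "x": 0, "y": 0, "z": 0, "spin": 0},
])

```text
t: 10.12
tool_pos: [0.6121, 0.0345, 0.2292]
tcp_rot: [-0.001, -0.022, 1.0, 0.0]
contact_force: [-0.1, 1.0, -2.1]
width: 0.0126
```

```bash
cat > pic.py <<'E'
from h import *
import sys
tcp()
p=r.camera(sys.argv[1]); save(p,sys.argv[2]); np.save("pics/last_%s.npy"%sys.argv[1],p,allow_pickle=True)
E
python3 pic.py wrist w9.png; python3 pic.py top t9.png
```

```text
t 10.12 tcp [0.6121 0.0345 0.2292] jaw 92.52 tilt z [-1.8e-03  2.0e-04 -1.0e+00] F [-0.1  1.  -2.1] M [ 0.08 -0.01 -0.01] w 0.0126 j [-0.11  0.15  1.74 -0.    1.25 -1.72]
t 10.18 tcp [0.6117 0.0346 0.2283] jaw 92.52 tilt z [-3.5e-03  4.0e-04 -1.0e+00] F [ 0.5  0.2 -2.8] M [-0.    0.03 -0.04] w 0.0128 j [-0.11  0.16  1.74  0.    1.25 -1.72]
```

View pics/w9.png

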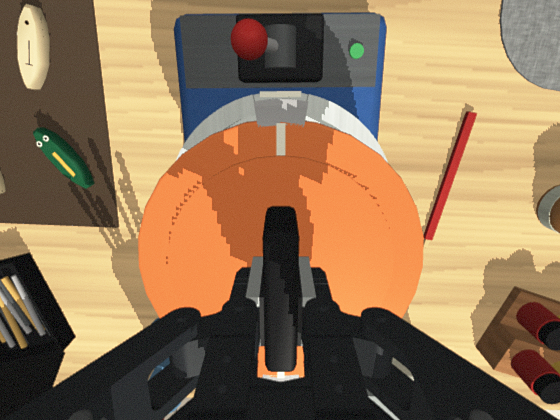

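View pics/t9.png

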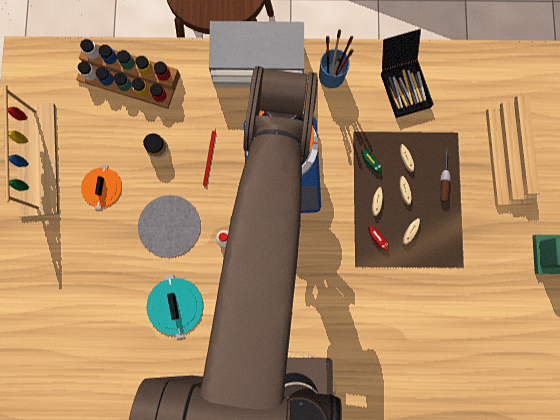

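The lid is lifted clear and hangs level. I carry it to the pad centre at (0.426, 0.325).

Request:
jog_arm([
  {"claw": 0.01, "x": -0.027, "y": 0.041, "z": 0, "spin": 0},
  {"claw": 0.01, "x": -0.027, "y": 0.041, "z": 0, "spin": 0},
  {"claw": 0.01, "x": -0.027, "y": 0.042, "z": 0, "spin": 0},
  {"claw": 0.01, "x": -0.027, "y": 0.042, "z": 0, "spin": 0},
  {"claw": 0.01, "x": -0.027, "y": 0.042, "z": 0, "spin": 0},
  {"claw": 0.01, "x": -0.027, "y": 0.042, "z": 0, "spin": 0},
  {"claw": 0.01, "x": -0.025, "y": 0.041, "z": 0, "spin": 0},
  {"claw": 0.01, "x": 0, "y": 0, "z": 0, "spin": 0},
])

```text
t: 11.22
tool_pos: [0.4232, 0.3272, 0.2285]
tcp_rot: [-0.002, -0.024, 1.0, -0.001]
contact_force: [1.0, -0.5, -1.7]
width: 0.0129
```

Request:
jog_arm([
  {"claw": 0.01, "x": 0, "y": 0, "z": -0.04, "spin": 0},
  {"claw": 0.01, "x": 0, "y": 0, "z": -0.05, "spin": 0},
  {"claw": 0.01, "x": 0, "y": 0, "z": -0.05, "spin": 0},
  {"claw": 0.01, "x": 0, "y": 0, "z": -0.03, "spin": 0},
  {"claw": 0.01, "x": 0, "y": 0, "z": -0.02, "spin": 0},
  {"claw": 0.01, "x": 0, "y": 0, "z": 0, "spin": 0},
  {"claw": 0.01, "x": 0, "y": 0, "z": 0, "spin": 0},
])

```text
t: 12.1
tool_pos: [0.4265, 0.3252, 0.0408]
tcp_rot: [0.0, -0.022, 1.0, 0.0]
contact_force: [0.8, -0.4, -2.6]
width: 0.0126
```

```bash
python3 pic.py wrist w10.png;python3 pic.py top t10.png
```

```text
t 12.1 tcp [0.4265 0.3252 0.0408] jaw 92.49 tilt z [ 6.e-04  1.e-04 -1.e+00] F [ 0.8 -0.4 -2.6] M [ 0.    0.02 -0.02] w 0.0126 j [ 0.46  0.23  2.04 -0.    0.88 -1.15]
t 12.15 tcp [0.4268 0.3255 0.0413] jaw 92.49 tilt z [ 1.6e-03  7.0e-04 -1.0e+00] F [ 0.3 -0.1 -2. ] M [-0.03 -0.02  0.02] w 0.0125 j [ 0.46  0.23  2.04 -0.    0.88 -1.15]
```

View pics/w10.png

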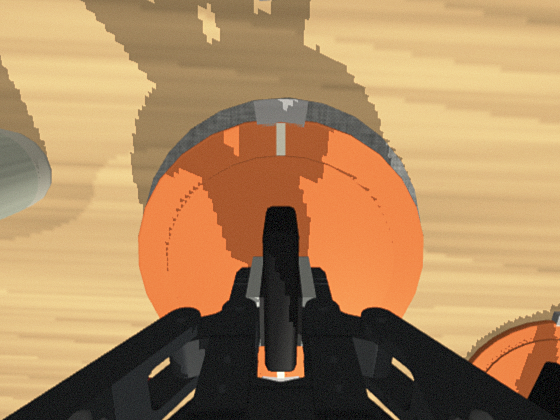

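View pics/t10.png

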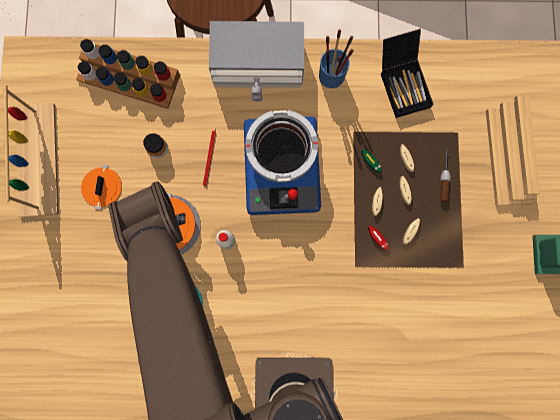

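The lid is centred over the pad (wrist view centre (281,230)), the bowl stands open in the top view, and the lures haven't moved. I lower the lid gently.

Request:
jog_arm([
  {"claw": 0.01, "x": 0, "y": 0, "z": -0.012, "spin": 0},
  {"claw": 0.01, "x": 0, "y": 0, "z": -0.007, "spin": 0},
  {"claw": 0.01, "x": 0, "y": 0, "z": -0.003, "spin": 0},
  {"claw": 0.01, "x": 0, "y": 0, "z": -0.002, "spin": 0},
  {"claw": 0.01, "x": 0, "y": 0, "z": 0, "spin": 0},
  {"claw": 0.01, "x": 0, "y": 0, "z": 0, "spin": 0},
])

```text
t: 12.95
tool_pos: [0.426, 0.3256, 0.0166]
tcp_rot: [0.0, -0.022, 1.0, 0.0]
contact_force: [-0.8, 1.0, -1.2]
width: 0.0128
```

```bash
python3 -c "
from h import *
tcp()"
```

```text
t 12.95 tcp [0.426  0.3256 0.0166] jaw 92.52 tilt z [ 4.e-04  2.e-04 -1.e+00] F [-0.8  1.  -1.2] M [-0.01 -0.04 -0.02] w 0.0128 j [ 0.46  0.27  2.04  0.    0.83 -1.15]
```

Request:
jog_arm([
  {"claw": 0.01, "x": 0, "y": 0, "z": -0.002, "spin": 0},
  {"claw": 0.01, "x": 0, "y": 0, "z": 0, "spin": 0},
  {"claw": 0.04, "x": 0, "y": 0, "z": 0.001, "spin": 0},
  {"claw": 0.04, "x": 0, "y": 0, "z": 0, "spin": 0},
  {"claw": 0.04, "x": 0, "y": 0, "z": 0, "spin": 0},
  {"claw": 0.04, "x": 0, "y": 0, "z": 0.03, "spin": 0},
  {"claw": 0.045, "x": 0, "y": 0, "z": 0.05, "spin": 0},
  {"claw": 0.045, "x": 0, "y": 0, "z": 0.06, "spin": 0},
])

```text
t: 13.95
tool_pos: [0.4249, 0.3249, 0.1555]
tcp_rot: [-0.001, -0.022, 1.0, -0.001]
contact_force: [0.8, 1.3, 0.1]
width: 0.0452
```

```bash
python3 pic.py wrist w11.png
```

```text
t 13.95 tcp [0.4249 0.3249 0.1555] jaw 92.51 tilt z [-0.0027 -0.0014 -1.    ] F [0.8 1.3 0.1] M [-0.01 -0.06  0.01] w 0.0452 j [ 0.46  0.06  1.98 -0.    1.1  -1.15]
```

View pics/w11.png

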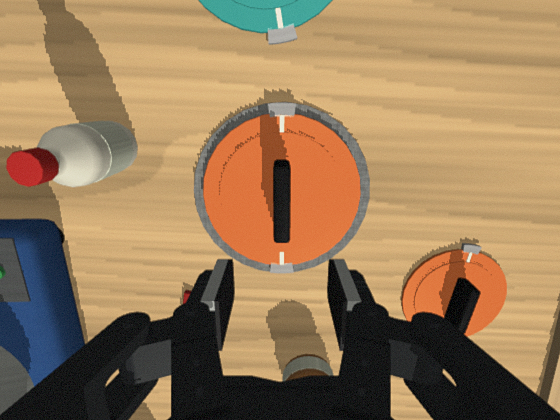

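The lid lies flat and centred on the felt. Now I go over the mat to look at the lures from close by.

Request:
jog_arm([
  {"claw": 0.05, "x": 0, "y": 0, "z": 0.06, "spin": 0},
  {"claw": 0.05, "x": 0.01, "y": -0.03, "z": 0.05, "spin": 0},
  {"claw": 0.05, "x": 0.012, "y": -0.058, "z": 0.015, "spin": 0},
  {"claw": 0.05, "x": 0.012, "y": -0.06, "z": 0, "spin": 0},
  {"claw": 0.05, "x": 0.013, "y": -0.06, "z": 0, "spin": 0},
  {"claw": 0.05, "x": 0.013, "y": -0.06, "z": 0, "spin": 0},
  {"claw": 0.05, "x": 0.013, "y": -0.06, "z": 0, "spin": 0},
  {"claw": 0.05, "x": 0.013, "y": -0.06, "z": 0, "spin": 0},
], force=25)

```text
t: 15.0
tool_pos: [0.5119, -0.0645, 0.2803]
tcp_rot: [0.0, -0.022, 1.0, -0.0]
contact_force: [0.4, 0.8, 0.8]
width: 0.0499
```

Request:
jog_arm([
  {"claw": 0.05, "x": 0.013, "y": -0.06, "z": 0, "spin": 0},
  {"claw": 0.05, "x": 0.013, "y": -0.06, "z": 0, "spin": 0},
  {"claw": 0.05, "x": 0.013, "y": -0.06, "z": 0, "spin": 0},
  {"claw": 0.05, "x": 0.01, "y": -0.04, "z": 0, "spin": 0},
  {"claw": 0.05, "x": 0, "y": -0.04, "z": 0, "spin": 0},
  {"claw": 0.05, "x": 0, "y": 0, "z": 0, "spin": 0},
  {"claw": 0.05, "x": 0, "y": 0, "z": 0, "spin": 0},
  {"claw": 0.05, "x": 0, "y": 0, "z": 0, "spin": 0},
])

```text
t: 16.0
tool_pos: [0.561, -0.3213, 0.2804]
tcp_rot: [0.0, -0.023, 1.0, 0.0]
contact_force: [-0.6, 0.6, 0.3]
width: 0.05
```

```bash
cat > lure.py <<'E'
from h import *
import sys
def lures(p,excl=None,verbose=True):
    C=cloud(p); hsv=cv2.cvtColor(p["image"],cv2.COLOR_RGB2HSV); H,S,V=hsv[...,0],hsv[...,1],hsv[...,2]
    k=(C[...,2]>.009)&(C[...,2]<.03)&(C[...,1]<-.1)&(C[...,1]>-.48)&(C[...,0]>.33)&(C[...,0]<.7)&(H>12)&(H<28)&(S>40)&(V>90)
    k=cv2.morphologyEx(k.astype(np.uint8),cv2.MORPH_CLOSE,np.ones((5,5)))
    n,l,st,ce=cv2.connectedComponentsWithStats(k)
    out=[]
    for i in range(1,n):
        if st[i,4]<80: continue
        cs,_=cv2.findContours((l==i).astype(np.uint8),cv2.RETR_EXTERNAL,cv2.CHAIN_APPROX_NONE)
        Y=np.array([unproj(p,*c,z=.016)[:2] for c in cs[0][:,0,:]],np.float32)
        rc=cv2.minAreaRect(Y); w,h=rc[1]; a=rc[2] if w>h else rc[2]+90
        Z=np.percentile(C[l==i][:,2],[50,90])
        print("px",ce[i].round(),st[i,4],"ctr",np.round(rc[0],4),"size",np.round(sorted(rc[1]),4),"long",round((a+90)%180-90,1),"jaw",round((a+180)%180+90-(180 if (a%180)+90>180 else 0),1),"z",Z.round(4))
    return out
if __name__=="__main__":
    tcp(); p=r.camera(sys.argv[1]); save(p,sys.argv[2]); lures(p)
    if len(sys.argv)>3: print([(np.round(a["xy"]).astype(int).tolist(),round(a["score"],2)) for a in r.find_in("lure0_mid",p)])
E
python3 lure.py wrist w12.png 1;python3 lure.py top t12.png
```

```text
t 16.0 tcp [ 0.561  -0.3213  0.2804] jaw 92.6 tilt z [ 1.e-04  2.e-04 -1.e+00] F [-0.6  0.6  0.3] M [-0.02  0.02  0.04] w 0.05 j [-0.68  0.19  1.6   0.    1.35 -2.29]
px [304.  39.] 1149 ctr [ 0.4166 -0.3033] size [0.0241 0.0765] long -30.6 jaw 59.4 z [0.0209 0.0222]
px [371. 114.] 1185 ctr [ 0.4937 -0.2174] size [0.0261 0.0761] long -11.4 jaw 78.6 z [0.0208 0.0221]
px [308. 137.] 1024 ctr [ 0.5242 -0.2902] size [0.0243 0.0761] long 12.9 jaw 102.9 z [0.0209 0.022 ]
px [225. 134.] 288 ctr [ 0.5222 -0.3915] size [0.0171 0.0527] long -7.0 jaw 83.0 z [0.0258 0.0274]
px [298. 205.] 859 ctr [ 0.6097 -0.2967] size [0.0239 0.0778] long 20.6 jaw 110.6 z [0.0208 0.0221]
[([297, 198], 0.78), ([523, 208], 0.21)]
t 16.1 tcp [ 0.561  -0.3214  0.2806] jaw 92.6 tilt z [ 3.e-04 -1.e-04 -1.e+00] F [ 0.7 -0.1  0.4] M [ 0.01  0.   -0.03] w 0.0501 j [-0.68  0.19  1.6   0.    1.35 -2.29]
px [407. 157.] 228 ctr [ 0.6107 -0.2949] size [0.0252 0.0762] long 24.7 jaw 114.7 z [0.0213 0.025 ]
px [377. 200.] 207 ctr [ 0.4946 -0.2155] size [0.0242 0.0735] long -9.0 jaw 81.0 z [0.0218 0.0251]
```

View pics/w12.png

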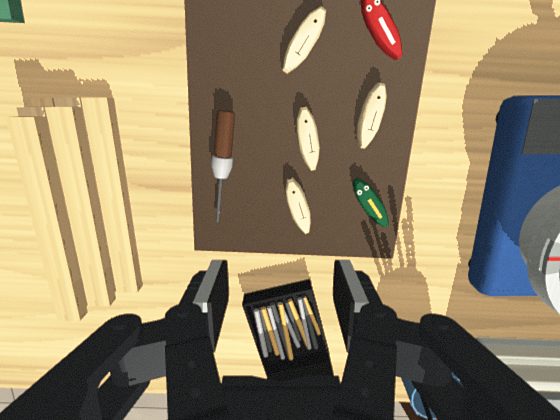

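The wrist view shows the four raw lures at (304,39), (371,114), (308,137) and (298,205). Both views agree within 2 mm, and the tops are at about 21 mm. I start with lure A at (0.610, -0.297).

Request:
jog_arm([
  {"claw": 0.05, "x": 0.025, "y": 0.0125, "z": -0.04, "spin": 9},
  {"claw": 0.05, "x": 0.0237, "y": 0.0121, "z": -0.05, "spin": 9},
  {"claw": 0.05, "x": 0, "y": 0, "z": -0.06, "spin": 0},
  {"claw": 0.05, "x": 0, "y": 0, "z": -0.06, "spin": 0},
  {"claw": 0.05, "x": 0, "y": 0, "z": -0.03, "spin": 0},
  {"claw": 0.05, "x": 0, "y": 0, "z": 0, "spin": 0},
  {"claw": 0.05, "x": 0, "y": 0, "z": 0, "spin": 0},
  {"claw": 0.05, "x": 0, "y": 0, "z": 0, "spin": 0},
], force=25)

```text
t: 17.15
tool_pos: [0.6112, -0.2989, 0.0435]
tcp_rot: [0.002, -0.178, 0.984, -0.002]
contact_force: [0.4, -0.0, -0.3]
width: 0.0501
```

```bash
python3 lure.py wrist w13.png
```

```text
t 17.15 tcp [ 0.6112 -0.2989  0.0435] jaw 110.53 tilt z [ 0.0043 -0.0029 -1.    ] F [ 0.4 -0.  -0.3] M [ 0.01  0.04 -0.05] w 0.0501 j [-0.6   0.49  1.67  0.    0.97 -2.53]
px [362.  97.] 6581 ctr [ 0.5244 -0.2908] size [0.0256 0.0765] long 12.8 jaw 102.8 z [0.021 0.022]
px [510.  92.] 3486 ctr [ 0.497  -0.2237] size [0.0201 0.0701] long -6.3 jaw 83.7 z [0.0183 0.0214]
px [139.  55.] 558 ctr [ 0.5407 -0.3956] size [0.0187 0.0191] long 4.6 jaw 94.6 z [0.0261 0.0274]
px [526. 112.] 206 ctr [ 0.4976 -0.2136] size [0.0077 0.0237] long -2.3 jaw 87.7 z [0.0215 0.0223]
px [287. 230.] 2725 ctr [ 0.6101 -0.2968] size [0.0241 0.0784] long 21.1 jaw 111.1 z [0.0207 0.0218]
px [446. 298.] 290 ctr [ 0.6086 -0.1956] size [0.0044 0.0291] long 38.2 jaw 128.2 z [0.0215 0.0221]
```

View pics/w13.png

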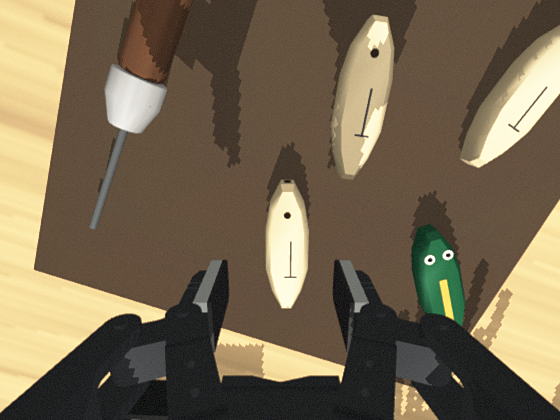

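The lure sits between the jaws in the view, at (287,245). I go down and grip gently.

Request:
jog_arm([
  {"claw": 0.05, "x": 0, "y": 0, "z": -0.022, "spin": 0},
  {"claw": 0.05, "x": 0, "y": 0, "z": -0.012, "spin": 0},
  {"claw": 0.05, "x": 0, "y": 0, "z": 0, "spin": 0},
  {"claw": 0.02, "x": 0, "y": 0, "z": 0, "spin": 0},
  {"claw": 0.02, "x": 0, "y": 0, "z": 0, "spin": 0},
  {"claw": 0.02, "x": 0, "y": 0, "z": 0, "spin": 0},
  {"claw": 0.02, "x": 0, "y": 0, "z": 0, "spin": 0},
  {"claw": 0.02, "x": 0, "y": 0, "z": 0.02, "spin": 0},
], force=25)

```text
t: 18.2
tool_pos: [0.6081, -0.2969, 0.0249]
tcp_rot: [-0.002, -0.178, 0.984, 0.002]
contact_force: [0.5, -0.3, -0.6]
width: 0.0234
```

```bash
python3 pic.py wrist w14.png
```

```text
t 18.2 tcp [ 0.6081 -0.2969  0.0249] jaw 110.52 tilt z [-0.0038  0.0026 -1.    ] F [ 0.5 -0.3 -0.6] M [-0.03  0.01  0.03] w 0.0234 j [-0.6   0.51  1.68 -0.    0.95 -2.53]
```

View pics/w14.png

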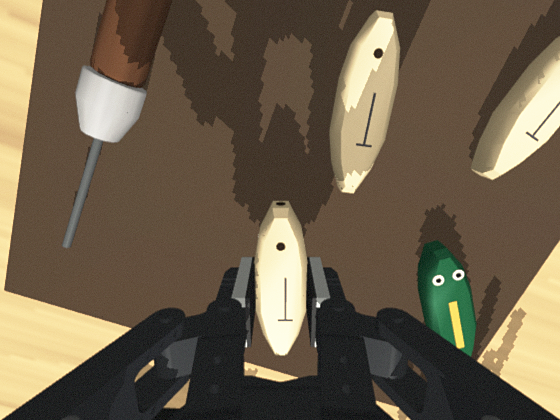

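Lure A is held evenly at a width of 23 mm, and I carry it to the bowl.

Request:
jog_arm([
  {"claw": 0.02, "x": 0, "y": 0.01, "z": 0.06, "spin": -4},
  {"claw": 0.02, "x": 0.001, "y": 0.03, "z": 0.055, "spin": -4},
  {"claw": 0.02, "x": 0.001, "y": 0.046, "z": 0.04, "spin": -4},
  {"claw": 0.02, "x": 0.001, "y": 0.055, "z": 0.015, "spin": -4},
  {"claw": 0.02, "x": 0.001, "y": 0.055, "z": 0, "spin": -1.5},
  {"claw": 0.02, "x": 0.001, "y": 0.055, "z": 0, "spin": 0},
  {"claw": 0.02, "x": 0, "y": 0.045, "z": 0, "spin": 0},
  {"claw": 0.02, "x": 0, "y": 0.015, "z": 0, "spin": 0},
])

```text
t: 19.25
tool_pos: [0.6146, 0.0154, 0.1976]
tcp_rot: [0.001, -0.028, 1.0, -0.0]
contact_force: [-0.4, 0.3, -1.2]
width: 0.0231
```

Request:
jog_arm([
  {"claw": 0.02, "x": 0, "y": 0, "z": 0, "spin": 0},
  {"claw": 0.02, "x": 0, "y": 0, "z": 0, "spin": 0},
  {"claw": 0.02, "x": 0, "y": 0, "z": 0, "spin": 0},
])

```text
t: 19.62
tool_pos: [0.6147, 0.0115, 0.1962]
tcp_rot: [0.0, -0.025, 1.0, -0.0]
contact_force: [0.8, -0.2, -0.0]
width: 0.0234
```

```bash
python3 pic.py wrist w15.png
```

```text
t 19.62 tcp [0.6147 0.0115 0.1962] jaw 92.91 tilt z [ 0.e+00 -3.e-04 -1.e+00] F [ 0.8 -0.2 -0. ] M [-0.01 -0.03  0.02] w 0.0234 j [-0.15  0.19  1.76 -0.    1.19 -1.77]
```

View pics/w15.png

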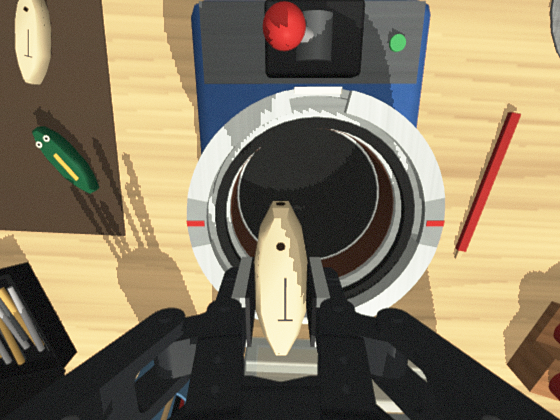

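The lure hangs inside the mouth outline, left of centre as planned. I lower it to the floor and release.

Request:
jog_arm([
  {"claw": 0.02, "x": 0, "y": 0.003, "z": -0.035, "spin": 0},
  {"claw": 0.02, "x": 0, "y": 0, "z": -0.04, "spin": 0},
  {"claw": 0.02, "x": 0, "y": 0, "z": -0.035, "spin": 0},
  {"claw": 0.02, "x": 0, "y": 0, "z": -0.016, "spin": 0},
  {"claw": 0.02, "x": 0, "y": 0, "z": 0, "spin": 0},
  {"claw": 0.034, "x": 0, "y": 0, "z": 0, "spin": 0},
  {"claw": 0.034, "x": 0, "y": 0, "z": 0, "spin": 0},
  {"claw": 0.034, "x": 0, "y": 0, "z": 0.01, "spin": 0},
])

```text
t: 20.68
tool_pos: [0.6148, 0.0171, 0.081]
tcp_rot: [0.0, -0.027, 1.0, 0.0]
contact_force: [-0.7, -0.4, -0.4]
width: 0.0339
```

Request:
jog_arm([
  {"claw": 0.034, "x": 0, "y": 0, "z": 0.05, "spin": 0},
  {"claw": 0.034, "x": 0, "y": 0, "z": 0.06, "spin": 0},
  {"claw": 0.05, "x": 0, "y": 0, "z": 0.04, "spin": 0},
  {"claw": 0.05, "x": 0, "y": 0, "z": 0, "spin": 0},
])

```text
t: 21.18
tool_pos: [0.6177, 0.0148, 0.2376]
tcp_rot: [0.006, -0.026, 1.0, -0.001]
contact_force: [0.9, 0.1, -0.6]
width: 0.0498
```

```bash
python3 pic.py wrist w16.png
```

```text
t 21.18 tcp [0.6177 0.0148 0.2376] jaw 92.98 tilt z [ 0.0125 -0.0026 -0.9999] F [ 0.9  0.1 -0.6] M [-0.02 -0.03 -0.03] w 0.0498 j [-0.14  0.15  1.72 -0.    1.25 -1.76]
```

View pics/w16.png

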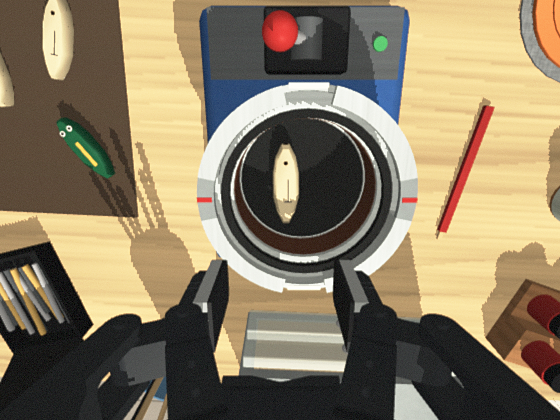

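Lure A lies in the bowl at (287,180). Next is lure B, with a check at hover height.

Request:
jog_arm([
  {"claw": 0.05, "x": -0.013, "y": -0.05, "z": 0, "spin": 5},
  {"claw": 0.05, "x": -0.017, "y": -0.057, "z": 0, "spin": 5},
  {"claw": 0.05, "x": -0.017, "y": -0.057, "z": 0, "spin": 0},
  {"claw": 0.05, "x": -0.017, "y": -0.057, "z": -0.02, "spin": 0},
  {"claw": 0.05, "x": -0.017, "y": -0.05, "z": -0.035, "spin": 0},
  {"claw": 0.05, "x": -0.0095, "y": -0.0337, "z": -0.05, "spin": 0},
  {"claw": 0.05, "x": 0, "y": 0, "z": -0.05, "spin": 0},
  {"claw": 0.05, "x": 0, "y": 0, "z": -0.025, "spin": 0},
])

```text
t: 22.22
tool_pos: [0.5209, -0.2868, 0.0454]
tcp_rot: [-0.003, -0.112, 0.994, 0.003]
contact_force: [0.1, -0.1, 0.9]
width: 0.0497
```

Request:
jog_arm([
  {"claw": 0.05, "x": 0, "y": 0, "z": 0, "spin": 0},
  {"claw": 0.05, "x": 0, "y": 0, "z": 0, "spin": 0},
  {"claw": 0.05, "x": 0, "y": 0, "z": 0, "spin": 0},
])

```text
t: 22.6
tool_pos: [0.5254, -0.2885, 0.0526]
tcp_rot: [0.001, -0.114, 0.994, -0.001]
contact_force: [-0.6, -0.6, -0.1]
width: 0.0499
```

```bash
python3 lure.py wrist w17.png
```

```text
t 22.6 tcp [ 0.5254 -0.2885  0.0526] jaw 103.04 tilt z [ 0.0026 -0.0022 -1.    ] F [-0.6 -0.6 -0.1] M [ 0.01 -0.03  0.01] w 0.0499 j [-0.67  0.33  1.88 -0.    0.93 -2.47]
px [299.  42.] 4727 ctr [ 0.4208 -0.3059] size [0.0247 0.0665] long -29.5 jaw 60.5 z [0.0209 0.022 ]
px [416. 213.] 5013 ctr [ 0.4939 -0.2181] size [0.0284 0.0766] long -11.3 jaw 78.7 z [0.0209 0.0219]
px [102. 204.] 1741 ctr [ 0.5265 -0.3934] size [0.0198 0.0566] long -6.0 jaw 84.0 z [0.0257 0.0272]
px [280. 224.] 2990 ctr [ 0.5241 -0.2901] size [0.0238 0.078 ] long 12.0 jaw 102.0 z [0.0208 0.0219]
```

View pics/w17.png

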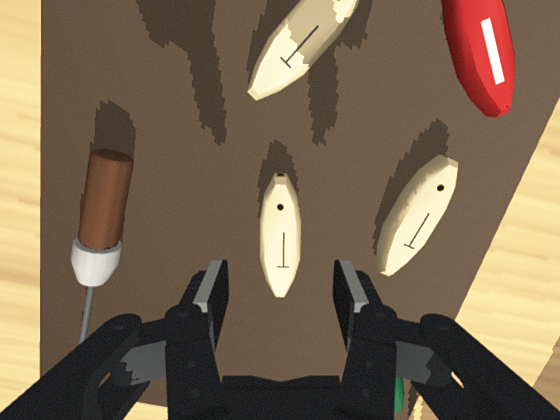

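Lure B is centred between the jaws at (280,235).

Request:
jog_arm([
  {"claw": 0.05, "x": 0, "y": 0, "z": -0.03, "spin": 0},
  {"claw": 0.05, "x": 0, "y": 0, "z": -0.015, "spin": 0},
  {"claw": 0.05, "x": 0, "y": 0, "z": 0, "spin": 0},
  {"claw": 0.02, "x": 0, "y": 0, "z": 0, "spin": 0},
  {"claw": 0.02, "x": 0, "y": 0, "z": 0, "spin": 0},
  {"claw": 0.02, "x": 0, "y": 0, "z": 0, "spin": 0},
  {"claw": 0.02, "x": 0, "y": 0, "z": 0, "spin": 0},
  {"claw": 0.02, "x": 0, "y": 0, "z": 0.02, "spin": 0},
], force=25)

```text
t: 23.65
tool_pos: [0.5229, -0.2867, 0.0245]
tcp_rot: [-0.002, -0.113, 0.994, 0.002]
contact_force: [0.2, -0.1, 0.2]
width: 0.0231
```

Request:
jog_arm([
  {"claw": 0.02, "x": 0.004, "y": 0.01, "z": 0.058, "spin": -5},
  {"claw": 0.02, "x": 0.008, "y": 0.03, "z": 0.052, "spin": -5},
  {"claw": 0.02, "x": 0.013, "y": 0.045, "z": 0.04, "spin": 0},
  {"claw": 0.02, "x": 0.015, "y": 0.055, "z": 0.02, "spin": 0},
  {"claw": 0.02, "x": 0.015, "y": 0.058, "z": 0, "spin": 0},
  {"claw": 0.02, "x": 0.015, "y": 0.058, "z": 0, "spin": 0},
  {"claw": 0.02, "x": 0.012, "y": 0.053, "z": 0, "spin": 0},
  {"claw": 0.02, "x": 0.0064, "y": 0.0357, "z": 0, "spin": 0},
])

```text
t: 24.65
tool_pos: [0.6125, 0.0595, 0.1966]
tcp_rot: [0.0, -0.027, 1.0, 0.0]
contact_force: [-0.4, 0.5, -1.0]
width: 0.0232
```

Request:
jog_arm([
  {"claw": 0.02, "x": 0, "y": 0, "z": 0, "spin": 0},
  {"claw": 0.02, "x": 0, "y": 0, "z": 0, "spin": 0},
  {"claw": 0.02, "x": 0, "y": 0, "z": 0, "spin": 0},
])

```text
t: 25.02
tool_pos: [0.6125, 0.0556, 0.1959]
tcp_rot: [-0.0, -0.026, 1.0, -0.0]
contact_force: [-0.7, -0.4, -0.4]
width: 0.0235
```

```bash
python3 pic.py wrist w18.png
```

```text
t 25.02 tcp [0.6125 0.0556 0.1959] jaw 92.93 tilt z [-1.e-04 -3.e-04 -1.e+00] F [-0.7 -0.4 -0.4] M [0.01 0.01 0.01] w 0.0235 j [-0.07  0.19  1.76 -0.    1.19 -1.7 ]
```

View pics/w18.png

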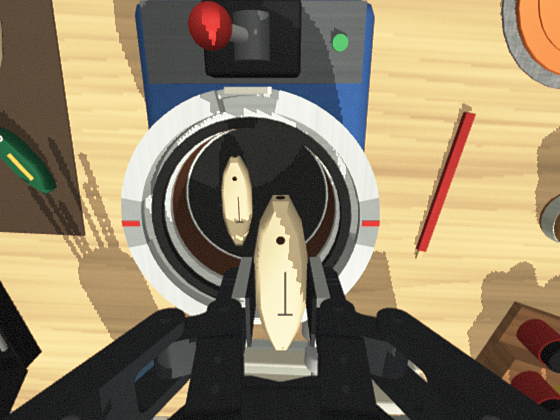

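Request:
jog_arm([
  {"claw": 0.02, "x": 0, "y": 0, "z": -0.035, "spin": 0},
  {"claw": 0.02, "x": 0, "y": 0, "z": -0.04, "spin": 0},
  {"claw": 0.02, "x": 0, "y": 0, "z": -0.035, "spin": 0},
  {"claw": 0.02, "x": 0, "y": 0, "z": -0.015, "spin": 0},
  {"claw": 0.02, "x": 0, "y": 0, "z": 0, "spin": 0},
  {"claw": 0.032, "x": 0, "y": 0, "z": 0, "spin": 0},
  {"claw": 0.032, "x": 0, "y": 0, "z": 0, "spin": 0},
  {"claw": 0.032, "x": 0, "y": 0, "z": 0.01, "spin": 0},
])

```text
t: 26.08
tool_pos: [0.6136, 0.0566, 0.0825]
tcp_rot: [0.001, -0.026, 1.0, 0.0]
contact_force: [-1.1, 0.7, -0.3]
width: 0.0319
```

Request:
jog_arm([
  {"claw": 0.032, "x": 0, "y": 0, "z": 0.05, "spin": 0},
  {"claw": 0.032, "x": 0, "y": 0, "z": 0.06, "spin": 0},
  {"claw": 0.05, "x": 0, "y": 0, "z": 0.04, "spin": 0},
  {"claw": 0.05, "x": 0, "y": 0, "z": 0, "spin": 0},
])

```text
t: 26.58
tool_pos: [0.6154, 0.0576, 0.238]
tcp_rot: [0.006, -0.027, 1.0, -0.0]
contact_force: [-1.3, -0.2, -0.2]
width: 0.0501
```

```bash
python3 pic.py wrist w19.png
```

```text
t 26.57 tcp [0.6154 0.0576 0.238 ] jaw 93.06 tilt z [ 1.190e-02  2.000e-04 -9.999e-01] F [-1.3 -0.2 -0.2] M [-0.    0.03 -0.06] w 0.0501 j [-0.07  0.15  1.72  0.    1.25 -1.7 ]
```

View pics/w19.png

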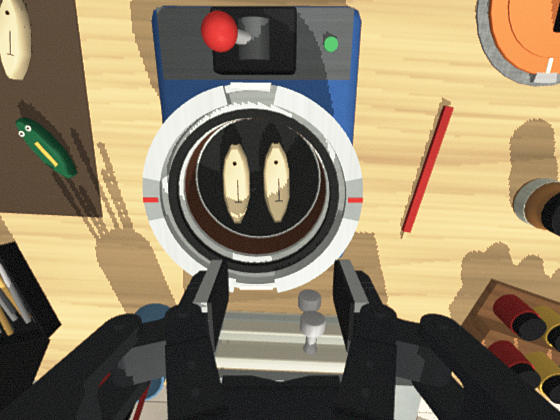

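Both lures lie side by side in the bowl, at (236,182) and (275,182). Next is lure C.

Request:
jog_arm([
  {"claw": 0.05, "x": -0.018, "y": -0.045, "z": 0, "spin": -7},
  {"claw": 0.05, "x": -0.022, "y": -0.052, "z": 0, "spin": -7.4},
  {"claw": 0.05, "x": -0.022, "y": -0.052, "z": 0, "spin": 0},
  {"claw": 0.05, "x": -0.022, "y": -0.05, "z": -0.02, "spin": 0},
  {"claw": 0.05, "x": -0.022, "y": -0.044, "z": -0.035, "spin": 0},
  {"claw": 0.05, "x": -0.013, "y": -0.03, "z": -0.05, "spin": 0},
  {"claw": 0.05, "x": 0, "y": 0, "z": -0.05, "spin": 0},
  {"claw": 0.05, "x": 0, "y": 0, "z": -0.025, "spin": 0},
])

```text
t: 27.62
tool_pos: [0.4904, -0.2143, 0.0459]
tcp_rot: [-0.004, 0.1, 0.995, 0.002]
contact_force: [-0.5, -0.2, 0.4]
width: 0.0498
```

Request:
jog_arm([
  {"claw": 0.05, "x": 0, "y": 0, "z": 0, "spin": 0},
  {"claw": 0.05, "x": 0, "y": 0, "z": 0, "spin": 0},
  {"claw": 0.05, "x": 0, "y": 0, "z": 0, "spin": 0},
])

```text
t: 28.0
tool_pos: [0.4949, -0.2165, 0.0524]
tcp_rot: [0.001, 0.099, 0.995, -0.001]
contact_force: [0.1, 0.3, 1.0]
width: 0.05
```

```bash
python3 lure.py wrist w20.png
```

```text
t 28.0 tcp [ 0.4949 -0.2165  0.0524] jaw 78.65 tilt z [ 0.0027 -0.0017 -1.    ] F [0.1 0.3 1. ] M [ 0.01  0.02 -0.  ] w 0.05 j [-0.6   0.21  2.03  0.    0.9  -1.97]
px [ 97. 130.] 5522 ctr [ 0.4175 -0.3022] size [0.0278 0.0769] long -30.6 jaw 59.4 z [0.0207 0.0219]
px [279. 227.] 3146 ctr [ 0.4935 -0.2168] size [0.0239 0.0778] long -10.2 jaw 79.8 z [0.0209 0.0219]
px [ 20. 335.] 1192 ctr [ 0.5292 -0.3973] size [0.0239 0.0582] long -6.1 jaw 83.9 z [0.0256 0.0272]
```

View pics/w20.png

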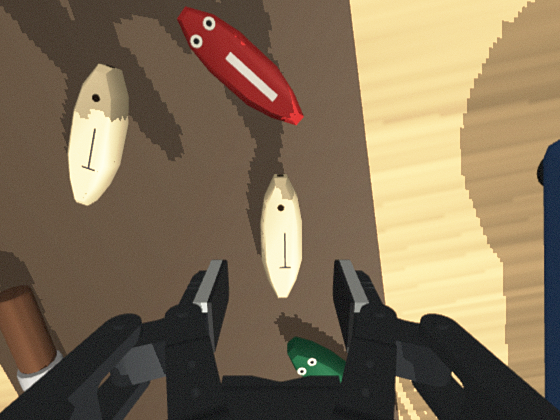

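Lure C is centred at (281,236), and the green painted lure at (315,360) is clear of the fingers.

Request:
jog_arm([
  {"claw": 0.05, "x": 0, "y": 0, "z": -0.03, "spin": 0},
  {"claw": 0.05, "x": 0, "y": 0, "z": -0.014, "spin": 0},
  {"claw": 0.05, "x": 0, "y": 0, "z": 0, "spin": 0},
  {"claw": 0.02, "x": 0, "y": 0, "z": 0, "spin": 0},
  {"claw": 0.02, "x": 0, "y": 0, "z": 0, "spin": 0},
  {"claw": 0.02, "x": 0, "y": 0, "z": 0, "spin": 0},
  {"claw": 0.02, "x": 0, "y": 0, "z": 0, "spin": 0},
  {"claw": 0.02, "x": 0, "y": 0, "z": 0.02, "spin": 0},
], force=25)

```text
t: 29.05
tool_pos: [0.4923, -0.2151, 0.0254]
tcp_rot: [-0.002, 0.099, 0.995, 0.001]
contact_force: [0.8, -0.0, 0.2]
width: 0.0234
```

I place C crosswise as a second layer, with the jaws along the tumbler's x.

Request:
jog_arm([
  {"claw": 0.02, "x": 0.005, "y": 0.01, "z": 0.055, "spin": -9.4},
  {"claw": 0.02, "x": 0.013, "y": 0.025, "z": 0.05, "spin": -9.4},
  {"claw": 0.02, "x": 0.02, "y": 0.035, "z": 0.04, "spin": -9.4},
  {"claw": 0.02, "x": 0.025, "y": 0.045, "z": 0.025, "spin": -9.4},
  {"claw": 0.02, "x": 0.025, "y": 0.045, "z": 0, "spin": -9.4},
  {"claw": 0.02, "x": 0.025, "y": 0.045, "z": 0, "spin": -9.4},
  {"claw": 0.02, "x": 0.017, "y": 0.033, "z": 0, "spin": -9.4},
  {"claw": 0.02, "x": 0.01, "y": 0.015, "z": 0, "spin": -9.6},
])

```text
t: 30.05
tool_pos: [0.6337, 0.0391, 0.1958]
tcp_rot: [-0.001, 0.688, 0.726, -0.0]
contact_force: [0.6, -0.7, -0.8]
width: 0.0232
```

Request:
jog_arm([
  {"claw": 0.02, "x": 0, "y": 0, "z": 0, "spin": 0},
  {"claw": 0.02, "x": 0, "y": 0, "z": 0, "spin": 0},
  {"claw": 0.02, "x": 0, "y": 0, "z": 0, "spin": 0},
])

```text
t: 30.42
tool_pos: [0.6333, 0.0359, 0.1966]
tcp_rot: [-0.0, 0.687, 0.727, -0.0]
contact_force: [0.2, 0.0, -0.7]
width: 0.0231
```

```bash
python3 pic.py wrist w21.png
```

```text
t 30.43 tcp [0.6333 0.0359 0.1966] jaw 3.23 tilt z [-5.e-04 -1.e-04 -1.e+00] F [ 0.2  0.  -0.7] M [-0.    0.05 -0.  ] w 0.0231 j [-0.1   0.23  1.71 -0.    1.2  -0.16]
```

View pics/w21.png

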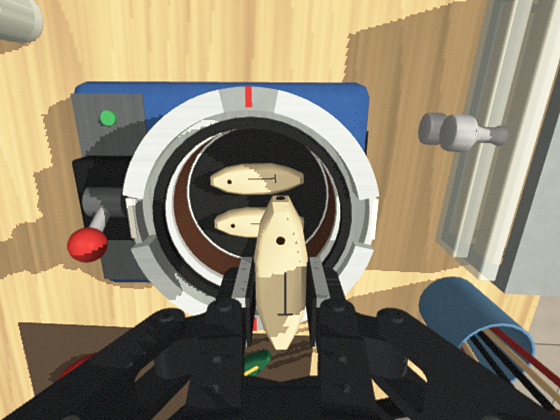

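Request:
jog_arm([
  {"claw": 0.02, "x": 0, "y": 0, "z": -0.035, "spin": 0},
  {"claw": 0.02, "x": 0, "y": 0, "z": -0.035, "spin": 0},
  {"claw": 0.02, "x": 0, "y": 0, "z": -0.025, "spin": 0},
  {"claw": 0.02, "x": 0, "y": 0, "z": -0.01, "spin": 0},
  {"claw": 0.02, "x": 0, "y": 0, "z": 0, "spin": 0},
  {"claw": 0.032, "x": 0, "y": 0, "z": 0, "spin": 0},
  {"claw": 0.032, "x": 0, "y": 0, "z": 0, "spin": 0},
  {"claw": 0.032, "x": 0, "y": 0, "z": 0.01, "spin": 0},
])

```text
t: 31.48
tool_pos: [0.6334, 0.037, 0.102]
tcp_rot: [-0.0, 0.687, 0.727, -0.0]
contact_force: [0.3, 1.1, -0.6]
width: 0.0319
```

Request:
jog_arm([
  {"claw": 0.032, "x": 0, "y": 0, "z": 0.04, "spin": 0},
  {"claw": 0.032, "x": 0, "y": 0, "z": 0.055, "spin": 0},
  {"claw": 0.05, "x": 0, "y": 0, "z": 0.04, "spin": 0},
  {"claw": 0.05, "x": 0, "y": 0, "z": 0, "spin": 0},
])

```text
t: 31.98
tool_pos: [0.6364, 0.0368, 0.2435]
tcp_rot: [0.005, 0.687, 0.727, 0.003]
contact_force: [0.5, -0.0, -0.8]
width: 0.0499
```

```bash
python3 pic.py wrist w22.png
```

```text
t 31.98 tcp [0.6364 0.0368 0.2435] jaw 3.23 tilt z [ 0.0113 -0.0011 -0.9999] F [ 0.5 -0.  -0.8] M [-0.02  0.05  0.01] w 0.0499 j [-0.1   0.19  1.67  0.    1.27 -0.16]
```

View pics/w22.png

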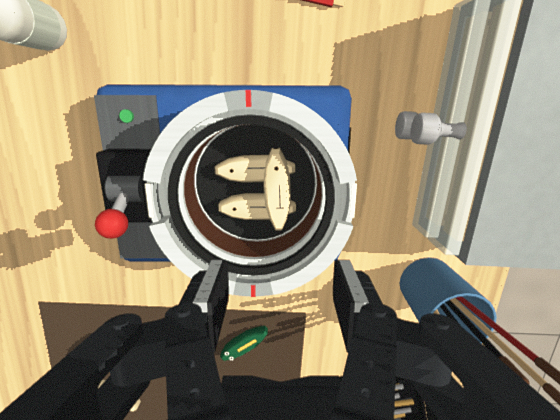

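C lies across the first two, at (277,188). Next is lure D.

Request:
jog_arm([
  {"claw": 0.05, "x": -0.022, "y": -0.034, "z": 0, "spin": 7},
  {"claw": 0.05, "x": -0.028, "y": -0.044, "z": 0, "spin": 7},
  {"claw": 0.05, "x": -0.028, "y": -0.044, "z": 0, "spin": 7},
  {"claw": 0.05, "x": -0.028, "y": -0.044, "z": 0, "spin": 7},
  {"claw": 0.05, "x": -0.028, "y": -0.044, "z": 0, "spin": 7},
  {"claw": 0.05, "x": -0.028, "y": -0.044, "z": 0, "spin": 7},
  {"claw": 0.05, "x": -0.028, "y": -0.044, "z": -0.02, "spin": 7},
  {"claw": 0.05, "x": -0.0268, "y": -0.041, "z": -0.03, "spin": 7.2},
])

```text
t: 33.02
tool_pos: [0.4156, -0.3032, 0.1856]
tcp_rot: [0.0, 0.262, 0.965, -0.0]
contact_force: [0.8, -0.5, -0.9]
width: 0.0498
```

Request:
jog_arm([
  {"claw": 0.05, "x": 0, "y": 0, "z": -0.05, "spin": 0},
  {"claw": 0.05, "x": 0, "y": 0, "z": -0.05, "spin": 0},
  {"claw": 0.05, "x": 0, "y": 0, "z": -0.036, "spin": 0},
  {"claw": 0.05, "x": 0, "y": 0, "z": 0, "spin": 0},
  {"claw": 0.05, "x": 0, "y": 0, "z": 0, "spin": 0},
  {"claw": 0.05, "x": 0, "y": 0, "z": 0, "spin": 0},
])

```text
t: 33.78
tool_pos: [0.418, -0.3031, 0.0527]
tcp_rot: [0.002, 0.264, 0.965, -0.001]
contact_force: [-0.4, 0.5, 0.0]
width: 0.0497
```

```bash
python3 lure.py wrist w23.png
```

```text
t 33.77 tcp [ 0.418  -0.3031  0.0527] jaw 59.44 tilt z [ 0.0025 -0.0028 -1.    ] F [-0.4  0.5  0. ] M [-0.03 -0.01 -0.02] w 0.0497 j [-0.82  0.16  2.08 -0.    0.89 -1.86]
px [278. 229.] 3047 ctr [ 0.4165 -0.3026] size [0.024  0.0779] long -31.6 jaw 58.4 z [0.0209 0.0219]
px [547. 390.] 155 ctr [ 0.6113 -0.2   ] size [0.0046 0.0215] long 38.3 jaw 128.3 z [0.0215 0.0222]
```

View pics/w23.png

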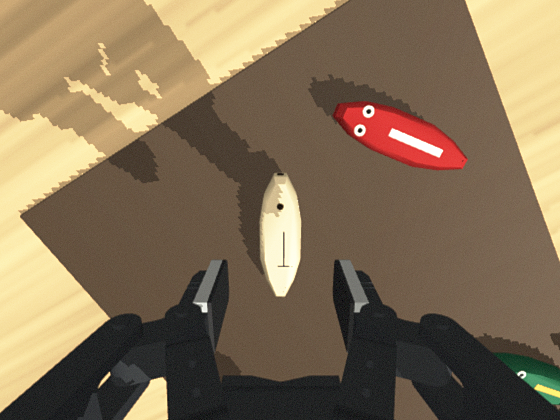

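Lure D is centred at (281,236).

Request:
jog_arm([
  {"claw": 0.05, "x": 0, "y": 0, "z": -0.03, "spin": 0},
  {"claw": 0.05, "x": 0, "y": 0, "z": -0.014, "spin": 0},
  {"claw": 0.05, "x": 0, "y": 0, "z": 0, "spin": 0},
  {"claw": 0.02, "x": 0, "y": 0, "z": 0, "spin": 0},
  {"claw": 0.02, "x": 0, "y": 0, "z": 0, "spin": 0},
  {"claw": 0.02, "x": 0, "y": 0, "z": 0, "spin": 0},
  {"claw": 0.02, "x": 0, "y": 0, "z": 0, "spin": 0},
  {"claw": 0.02, "x": 0, "y": 0, "z": 0.02, "spin": 0},
], force=25)

```text
t: 34.83
tool_pos: [0.4158, -0.3009, 0.0255]
tcp_rot: [-0.002, 0.264, 0.965, 0.001]
contact_force: [0.5, -0.3, -0.7]
width: 0.0232
```

Request:
jog_arm([
  {"claw": 0.02, "x": 0.005, "y": 0.01, "z": 0.055, "spin": -7},
  {"claw": 0.02, "x": 0.015, "y": 0.03, "z": 0.05, "spin": -7},
  {"claw": 0.02, "x": 0.022, "y": 0.042, "z": 0.04, "spin": -7},
  {"claw": 0.02, "x": 0.026, "y": 0.05, "z": 0.025, "spin": -7},
  {"claw": 0.02, "x": 0.028, "y": 0.053, "z": 0, "spin": -7},
  {"claw": 0.02, "x": 0.028, "y": 0.053, "z": 0, "spin": -7},
  {"claw": 0.02, "x": 0.028, "y": 0.053, "z": 0, "spin": -7},
  {"claw": 0.02, "x": 0.0228, "y": 0.0453, "z": 0, "spin": -7.2},
])

```text
t: 35.83
tool_pos: [0.592, 0.0364, 0.1962]
tcp_rot: [-0.0, 0.688, 0.726, -0.0]
contact_force: [-0.0, 0.1, 0.3]
width: 0.0237
```

Request:
jog_arm([
  {"claw": 0.02, "x": 0, "y": 0, "z": 0, "spin": 0},
  {"claw": 0.02, "x": 0, "y": 0, "z": 0, "spin": 0},
  {"claw": 0.02, "x": 0, "y": 0, "z": 0, "spin": 0},
  {"claw": 0.02, "x": 0, "y": 0, "z": 0, "spin": 0},
])

```text
t: 36.33
tool_pos: [0.5914, 0.0331, 0.1968]
tcp_rot: [0.0, 0.688, 0.726, -0.0]
contact_force: [0.4, -0.1, 0.4]
width: 0.0229
```

```bash
python3 pic.py wrist w24.png
```

```text
t 36.33 tcp [0.5914 0.0331 0.1968] jaw 3.13 tilt z [-0.e+00 -1.e-04 -1.e+00] F [ 0.4 -0.1  0.4] M [ 0.03 -0.03 -0.  ] w 0.0229 j [-0.12  0.14  1.82 -0.    1.19 -0.17]
```

View pics/w24.png

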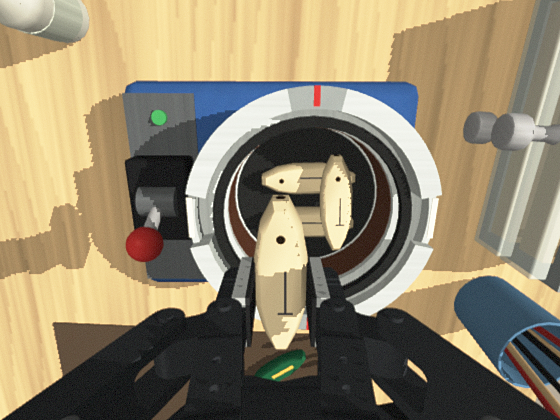

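Request:
jog_arm([
  {"claw": 0.02, "x": 0, "y": 0, "z": -0.035, "spin": 0},
  {"claw": 0.02, "x": 0, "y": 0, "z": -0.035, "spin": 0},
  {"claw": 0.02, "x": 0, "y": 0, "z": -0.025, "spin": 0},
  {"claw": 0.02, "x": 0, "y": 0, "z": -0.01, "spin": 0},
  {"claw": 0.02, "x": 0, "y": 0, "z": 0, "spin": 0},
  {"claw": 0.032, "x": 0, "y": 0, "z": 0, "spin": 0},
  {"claw": 0.032, "x": 0, "y": 0, "z": 0, "spin": 0},
  {"claw": 0.032, "x": 0, "y": 0, "z": 0.01, "spin": 0},
])

```text
t: 37.38
tool_pos: [0.5914, 0.0343, 0.102]
tcp_rot: [-0.0, 0.687, 0.727, -0.0]
contact_force: [-0.4, -0.9, -0.3]
width: 0.032
```

Request:
jog_arm([
  {"claw": 0.032, "x": 0, "y": 0, "z": 0.04, "spin": 0},
  {"claw": 0.032, "x": 0, "y": 0, "z": 0.055, "spin": 0},
  {"claw": 0.045, "x": 0.01, "y": 0, "z": 0.05, "spin": 0},
  {"claw": 0.045, "x": 0.01, "y": 0, "z": 0, "spin": 0},
  {"claw": 0.045, "x": 0, "y": 0, "z": 0, "spin": 0},
  {"claw": 0.045, "x": 0, "y": 0, "z": 0, "spin": 0},
])

```text
t: 38.12
tool_pos: [0.6105, 0.0344, 0.2446]
tcp_rot: [-0.002, 0.687, 0.727, -0.001]
contact_force: [-0.0, -0.2, -0.0]
width: 0.0451
```

```bash
python3 pic.py wrist w25.png; python3 pic.py top t25.png; python3 - <<'E'
from h import *
p=np.load("pics/last_wrist.npy",allow_pickle=True).item(); C=cloud(p)
hsv=cv2.cvtColor(p["image"],cv2.COLOR_RGB2HSV); H,S,V=hsv[...,0],hsv[...,1],hsv[...,2]
d=np.linalg.norm(C[...,:2]-[.6136,.0345],axis=-1)
k=(d<.062)&(H>12)&(H<28)&(S>40)&(V>90)&(C[...,2]<.13)
print("wood px",k.sum(),"z pct",np.percentile(C[k][:,2],[5,50,95,99,100]).round(4),"max d",d[k].max())
E
```

```text
t 38.12 tcp [0.6105 0.0344 0.2446] jaw 3.23 tilt z [-4.e-03  4.e-04 -1.e+00] F [-0.  -0.2 -0. ] M [-0.    0.03 -0.02] w 0.0451 j [-0.11  0.14  1.72 -0.    1.28 -0.17]
t 38.17 tcp [0.6105 0.0344 0.2445] jaw 3.23 tilt z [-4.1e-03  4.0e-04 -1.0e+00] F [-0.3  0.1  0.7] M [ 0.    0.02 -0.01] w 0.0448 j [-0.11  0.14  1.72 -0.    1.28 -0.17]
wood px 4872 z pct [0.0762 0.0973 0.0992 0.1002 0.1058] max d 0.06195582835645324
```

View pics/w25.png

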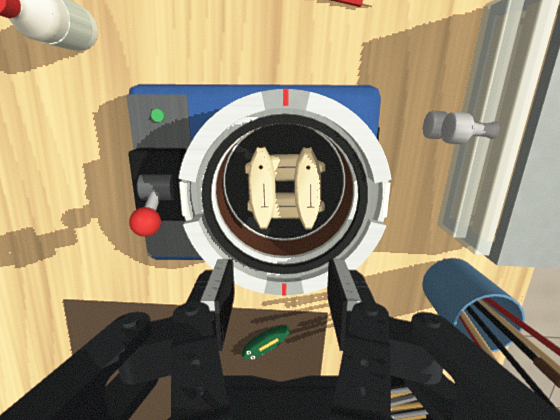

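View pics/t25.png

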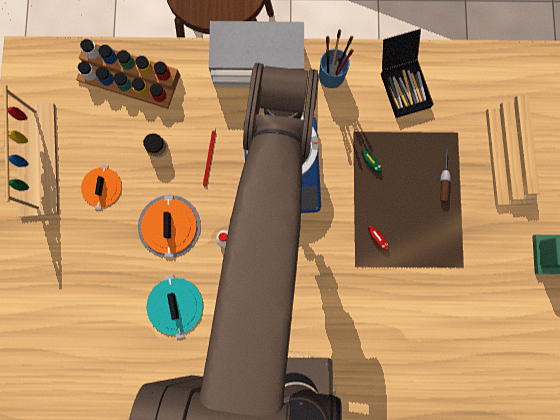

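All four raw lures lie in the bowl, tops at about 98 mm. Only the two painted lures and the drill remain on the mat. I re-measure the axis and yaw from this settled picture, and the lid from the top view.

```bash
python3 - <<'E'
from h import *
p=np.load("pics/last_wrist.npy",allow_pickle=True).item()
C=cloud(p); hsv=cv2.cvtColor(p["image"],cv2.COLOR_RGB2HSV); H,S,V=hsv[...,0],hsv[...,1],hsv[...,2]
d=np.linalg.norm(C[...,:2]-[.6136,.0345],axis=-1)
red=((H<4)|(H>175))&(S>130)&(d>.07)&(d<.095)&(C[...,2]>.12)
n,l,st,ce=cv2.connectedComponentsWithStats(red.astype(np.uint8)); M=[]
for i in range(1,n):
    if st[i,4]>15: q=unproj(p,*ce[i],z=.127); print("red",ce[i].round(1),st[i,4],q.round(4)); M.append(q)
if len(M)==2: print("mid",((M[0]+M[1])/2).round(4),"ang",np.degrees(np.arctan2(*(M[0]-M[1])[[1,0]])))
k=(C[...,2]>.12)&(C[...,2]<.133)&(S<60)&(d<.1)&(d>.07); q=C[k]
print("collar",[np.round(x,4) for x in cv2.minEnclosingCircle(q[:,:2].astype(np.float32))])
p=np.load("pics/last_top.npy",allow_pickle=True).item()
C=cloud(p); hsv=cv2.cvtColor(p["image"],cv2.COLOR_RGB2HSV); H,S,V=hsv[...,0],hsv[...,1],hsv[...,2]
d=np.linalg.norm(C[...,:2]-[.426,.325],axis=-1)
X=C[(d<.05)&(C[...,2]>.03)]; rc=cv2.minAreaRect(X[:,:2].astype(np.float32)); print("lidbar",np.round(rc[0],4),np.round(rc[1],4),rc[2],np.percentile(X[:,2],[50,90]))
m=(H>5)&(H<18)&(S>180)&(d<.1); q=C[m]; print("disc",[np.round(x,4) for x in cv2.minEnclosingCircle(q[:,:2].astype(np.float32))],np.median(q[:,2]))
E
```

```text
red [285.  97.] 85 [0.6097 0.1161 0.127 ]
red [283.5 289. ] 44 [ 0.6184 -0.0478  0.127 ]
mid [0.614  0.0342 0.127 ] ang 93.0502679593573
collar [array([0.6143, 0.0341]), np.float64(0.0884)]
lidbar [0.4263 0.3251] [0.0664 0.0159] 1.6414645910263062 [0.04439257 0.04829988]
disc [array([0.4244, 0.3256]), np.float64(0.0723)] 0.011166755334981847
```

Request:
jog_arm([
  {"claw": 0.045, "x": -0.02, "y": 0.03, "z": 0, "spin": 10},
  {"claw": 0.045, "x": -0.025, "y": 0.04, "z": 0, "spin": 10},
  {"claw": 0.045, "x": -0.025, "y": 0.04, "z": 0, "spin": 10},
  {"claw": 0.045, "x": -0.025, "y": 0.04, "z": 0, "spin": 10},
  {"claw": 0.045, "x": -0.025, "y": 0.04, "z": 0, "spin": 10},
  {"claw": 0.045, "x": -0.025, "y": 0.04, "z": 0, "spin": 10},
  {"claw": 0.045, "x": -0.025, "y": 0.04, "z": 0, "spin": 10},
  {"claw": 0.045, "x": -0.015, "y": 0.021, "z": 0, "spin": 10},
], force=100)

```text
t: 39.22
tool_pos: [0.4248, 0.3265, 0.2457]
tcp_rot: [-0.001, 0.055, 0.998, -0.0]
contact_force: [0.0, 0.2, 0.5]
width: 0.0452
```

Request:
jog_arm([
  {"claw": 0.045, "x": 0, "y": 0, "z": -0.05, "spin": 9.3},
  {"claw": 0.045, "x": 0, "y": 0, "z": -0.06, "spin": 0},
  {"claw": 0.045, "x": 0, "y": 0, "z": -0.04, "spin": 0},
  {"claw": 0.045, "x": 0, "y": 0, "z": 0, "spin": 0},
  {"claw": 0.045, "x": 0, "y": 0, "z": 0, "spin": 0},
  {"claw": 0.045, "x": 0, "y": 0, "z": 0, "spin": 0},
  {"claw": 0.045, "x": 0, "y": 0, "z": 0, "spin": 0},
])

```text
t: 40.1
tool_pos: [0.4278, 0.3258, 0.0987]
tcp_rot: [0.002, -0.022, 1.0, 0.001]
contact_force: [1.0, -0.6, -0.5]
width: 0.0454
```

```bash
python3 pic.py wrist w26.png; python3 - <<'E'
from h import *
p=np.load("pics/last_wrist.npy",allow_pickle=True).item()
C=cloud(p); hsv=cv2.cvtColor(p["image"],cv2.COLOR_RGB2HSV); H,S,V=hsv[...,0],hsv[...,1],hsv[...,2]
d=np.linalg.norm(C[...,:2]-[.426,.325],axis=-1)
X=C[(d<.05)&(C[...,2]>.036)&(C[...,2]<.055)]; rc=cv2.minAreaRect(X[:,:2].astype(np.float32)); print("lidbar",np.round(rc[0],4),np.round(rc[1],4),rc[2],np.percentile(X[:,2],[50,90]))
m=(H>5)&(H<18)&(S>180)&(d<.1); q=C[m]; print("disc",[np.round(x,4) for x in cv2.minEnclosingCircle(q[:,:2].astype(np.float32))],np.median(q[:,2]))
E
```

```text
t 40.1 tcp [0.4278 0.3258 0.0987] jaw 92.52 tilt z [ 0.0031  0.0016 -1.    ] F [ 1.  -0.6 -0.5] M [ 0.03  0.02 -0.01] w 0.0454 j [ 0.46  0.14  2.02 -0.    0.99 -1.15]
lidbar [0.4259 0.325 ] [0.0658 0.0138] 2.0882153511047363 [0.04493135 0.0458895 ]
disc [array([0.423 , 0.3241]), np.float64(0.0744)] 0.010751571525942407
```

View pics/w26.png

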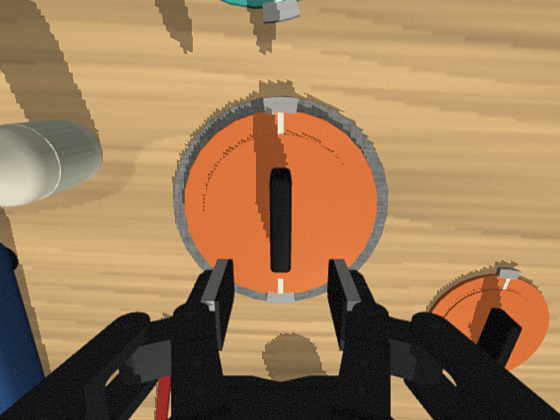

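The bar is centred between the jaws, at (281,220).

Request:
jog_arm([
  {"claw": 0.045, "x": -0.001, "y": -0.0005, "z": -0.04, "spin": 0},
  {"claw": 0.045, "x": 0, "y": 0, "z": -0.03, "spin": 0},
  {"claw": 0.045, "x": 0, "y": 0, "z": -0.008, "spin": 0},
  {"claw": 0.045, "x": 0, "y": 0, "z": 0, "spin": 0},
  {"claw": 0.045, "x": 0, "y": 0, "z": 0, "spin": 0},
  {"claw": 0.045, "x": 0, "y": 0, "z": 0, "spin": 0},
])

```text
t: 40.9
tool_pos: [0.4267, 0.3252, 0.0201]
tcp_rot: [0.001, -0.022, 1.0, 0.001]
contact_force: [1.0, 0.8, 0.5]
width: 0.0448
```

Request:
jog_arm([
  {"claw": 0.045, "x": 0, "y": 0, "z": -0.004, "spin": 0},
  {"claw": 0.045, "x": 0, "y": 0, "z": 0, "spin": 0},
  {"claw": 0.01, "x": 0, "y": 0, "z": 0, "spin": 0},
  {"claw": 0.01, "x": 0, "y": 0, "z": 0, "spin": 0},
  {"claw": 0.01, "x": 0, "y": 0, "z": 0, "spin": 0},
  {"claw": 0.01, "x": 0, "y": 0, "z": 0, "spin": 0},
  {"claw": 0.01, "x": 0, "y": 0, "z": 0, "spin": 0},
], force=100)

```text
t: 41.78
tool_pos: [0.4259, 0.3248, 0.015]
tcp_rot: [0.0, -0.022, 1.0, 0.0]
contact_force: [-0.1, 0.1, 2.7]
width: 0.0126
```

```bash
python3 -c "
from h import *
tcp()"
```

```text
t 41.77 tcp [0.4259 0.3248 0.015 ] jaw 92.53 tilt z [ 4.e-04  2.e-04 -1.e+00] F [-0.1  0.1  2.7] M [0.01 0.09 0.02] w 0.0126 j [ 0.46  0.27  2.04 -0.    0.83 -1.15]
```

Request:
jog_arm([
  {"claw": 0.01, "x": 0, "y": 0, "z": 0.02, "spin": 0},
  {"claw": 0.01, "x": 0, "y": 0, "z": 0.05, "spin": 0},
  {"claw": 0.01, "x": 0, "y": 0, "z": 0.055, "spin": 0},
  {"claw": 0.01, "x": 0, "y": 0, "z": 0.05, "spin": 0},
  {"claw": 0.01, "x": 0, "y": 0, "z": 0.03, "spin": 0},
  {"claw": 0.01, "x": 0, "y": 0, "z": 0, "spin": 0},
  {"claw": 0.01, "x": 0, "y": 0, "z": 0, "spin": 0},
])

```text
t: 42.65
tool_pos: [0.4245, 0.324, 0.2171]
tcp_rot: [-0.002, -0.022, 1.0, -0.001]
contact_force: [1.1, 0.0, -3.2]
width: 0.0125
```

Request:
jog_arm([
  {"claw": 0.01, "x": 0.02, "y": -0.03, "z": 0, "spin": 0.5},
  {"claw": 0.01, "x": 0.026, "y": -0.04, "z": 0, "spin": 0},
  {"claw": 0.01, "x": 0.026, "y": -0.04, "z": 0, "spin": 0},
  {"claw": 0.01, "x": 0.026, "y": -0.04, "z": 0, "spin": 0},
  {"claw": 0.01, "x": 0.026, "y": -0.04, "z": 0, "spin": 0},
  {"claw": 0.01, "x": 0.026, "y": -0.04, "z": 0, "spin": 0},
  {"claw": 0.01, "x": 0.026, "y": -0.04, "z": 0, "spin": 0},
  {"claw": 0.01, "x": 0.012, "y": -0.0205, "z": 0, "spin": 0},
])

```text
t: 43.65
tool_pos: [0.6133, 0.0322, 0.2162]
tcp_rot: [-0.003, -0.025, 1.0, 0.0]
contact_force: [-0.5, 1.5, -1.5]
width: 0.0121
```

Request:
jog_arm([
  {"claw": 0.01, "x": 0, "y": 0, "z": 0, "spin": 0},
  {"claw": 0.01, "x": 0, "y": 0, "z": 0, "spin": 0},
  {"claw": 0.01, "x": 0, "y": 0, "z": 0, "spin": 0},
  {"claw": 0.01, "x": 0, "y": 0, "z": 0, "spin": 0},
  {"claw": 0.01, "x": 0, "y": 0, "z": 0, "spin": 0},
  {"claw": 0.01, "x": 0, "y": 0, "z": 0, "spin": 0},
])

```text
t: 44.4
tool_pos: [0.6137, 0.0345, 0.2199]
tcp_rot: [0.0, -0.027, 1.0, 0.0]
contact_force: [0.3, -0.2, -1.8]
width: 0.0127
```

```bash
python3 pic.py wrist w27.png
```

```text
t 44.4 tcp [0.6137 0.0345 0.2199] jaw 93.04 tilt z [ 2.e-04  0.e+00 -1.e+00] F [ 0.3 -0.2 -1.8] M [-0.08  0.02 -0.03] w 0.0127 j [-0.11  0.16  1.74  0.    1.23 -1.73]
```

View pics/w27.png

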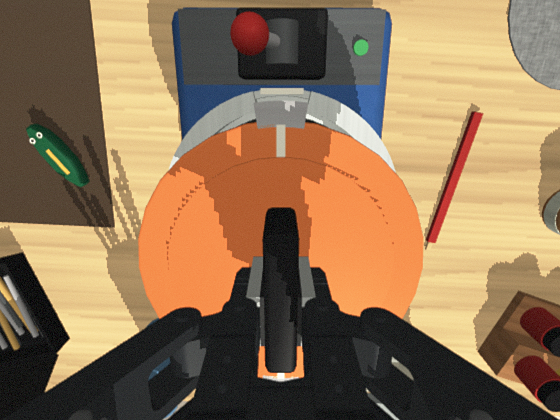

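The lid is held straight, with its lug mark at (281,138) in line with the front gap. I lower it to just above the collar and look.

Request:
jog_arm([
  {"claw": 0.01, "x": 0, "y": 0, "z": -0.03, "spin": 0},
  {"claw": 0.01, "x": 0, "y": 0, "z": -0.03, "spin": 0},
  {"claw": 0.01, "x": 0, "y": 0, "z": -0.018, "spin": 0},
  {"claw": 0.01, "x": 0, "y": 0, "z": 0, "spin": 0},
  {"claw": 0.01, "x": 0, "y": 0, "z": 0, "spin": 0},
  {"claw": 0.01, "x": 0, "y": 0, "z": 0, "spin": 0},
  {"claw": 0.01, "x": 0, "y": 0, "z": 0, "spin": 0},
])

```text
t: 45.32
tool_pos: [0.6144, 0.0342, 0.1429]
tcp_rot: [0.001, -0.026, 1.0, -0.0]
contact_force: [0.3, -0.1, -1.9]
width: 0.0123
```

```bash
python3 pic.py wrist w28.png
```

```text
t 45.33 tcp [0.6144 0.0342 0.1429] jaw 93.03 tilt z [ 2.e-03 -2.e-04 -1.e+00] F [ 0.3 -0.1 -1.9] M [-0.02  0.02  0.02] w 0.0123 j [-0.11  0.24  1.8  -0.    1.1  -1.73]
```

View pics/w28.png

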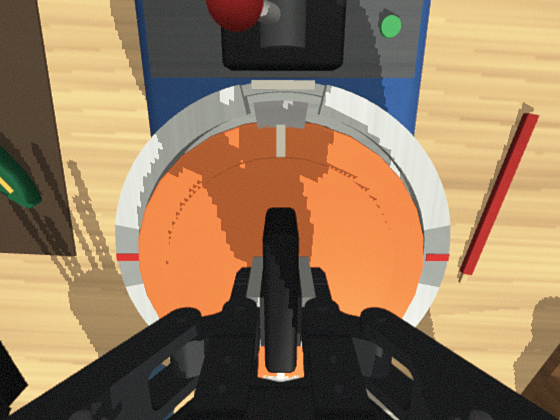

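The lug sits within the front gap and the lid is concentric with the collar. I lower it in.

Request:
jog_arm([
  {"claw": 0.01, "x": 0, "y": 0, "z": -0.005, "spin": 0},
  {"claw": 0.01, "x": 0, "y": 0, "z": -0.004, "spin": 0},
  {"claw": 0.01, "x": 0, "y": 0, "z": -0.004, "spin": 0},
  {"claw": 0.01, "x": 0, "y": 0, "z": 0, "spin": 0},
  {"claw": 0.01, "x": 0, "y": 0, "z": 0, "spin": 0},
])

```text
t: 46.0
tool_pos: [0.6138, 0.0342, 0.1294]
tcp_rot: [0.0, -0.026, 1.0, -0.0]
contact_force: [-2.6, 0.4, 3.9]
width: 0.0125
```

```bash
python3 z.py w29.png
```

```text
t 46.0 tcp [0.6138 0.0342 0.1294] jaw 93.03 tilt z [ 2.e-04 -1.e-04 -1.e+00] F [-2.6  0.4  3.9] M [0.05 0.42 0.01] w 0.0125 j [-0.11  0.26  1.81 -0.    1.08 -1.73]
disc z median 0.1251 plane slope/centre z [-0.0107  0.0192  0.1256]
```

Request:
jog_arm([
  {"claw": 0.01, "x": 0, "y": 0, "z": -0.004, "spin": 0},
  {"claw": 0.01, "x": 0, "y": 0, "z": -0.004, "spin": 0},
  {"claw": 0.01, "x": 0, "y": 0, "z": -0.002, "spin": 0},
  {"claw": 0.01, "x": 0, "y": 0, "z": 0, "spin": 0},
  {"claw": 0.01, "x": 0, "y": 0, "z": 0, "spin": 0},
])

```text
t: 46.68
tool_pos: [0.6142, 0.0342, 0.121]
tcp_rot: [0.0, -0.026, 1.0, -0.0]
contact_force: [-6.3, 0.9, 10.7]
width: 0.0124
```

```bash
python3 z.py w30.png
```

```text
t 46.67 tcp [0.6142 0.0342 0.121 ] jaw 93.03 tilt z [ 8.e-04 -2.e-04 -1.e+00] F [-6.3  0.9 10.7] M [ 0.06  0.92 -0.01] w 0.0124 j [-0.11  0.27  1.81 -0.    1.06 -1.73]
disc z median 0.1167 plane slope/centre z [-0.0242  0.0114  0.1165]
```

View pics/w30.png

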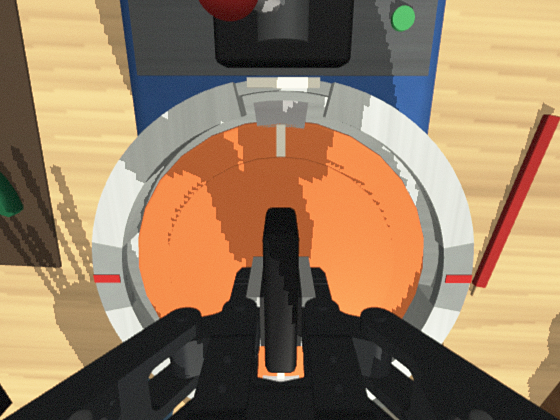

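The lid is down in the gap at about 109, one millimetre lower than it was for the first turn. Now I turn it clockwise.

Request:
jog_arm([
  {"claw": 0.01, "x": 0, "y": 0, "z": 0, "spin": -5},
  {"claw": 0.01, "x": 0, "y": 0, "z": 0, "spin": -5},
  {"claw": 0.01, "x": 0, "y": 0, "z": 0, "spin": -5},
  {"claw": 0.01, "x": 0, "y": 0, "z": 0, "spin": -5},
  {"claw": 0.01, "x": 0, "y": 0, "z": 0, "spin": 0},
])

```text
t: 47.35
tool_pos: [0.6158, 0.0344, 0.1217]
tcp_rot: [0.003, 0.148, 0.989, 0.0]
contact_force: [-1.9, 0.4, 10.5]
width: 0.0124
```

```bash
python3 z.py w31.png
```

```text
t 47.35 tcp [0.6158 0.0344 0.1217] jaw 73.01 tilt z [ 0.0051  0.     -1.    ] F [-1.9  0.4 10.5] M [ 0.17  0.6  -0.06] w 0.0124 j [-0.11  0.27  1.81  0.    1.06 -1.38]
disc z median 0.1173 plane slope/centre z [-0.0217  0.0255  0.1174]
```

View pics/w31.png

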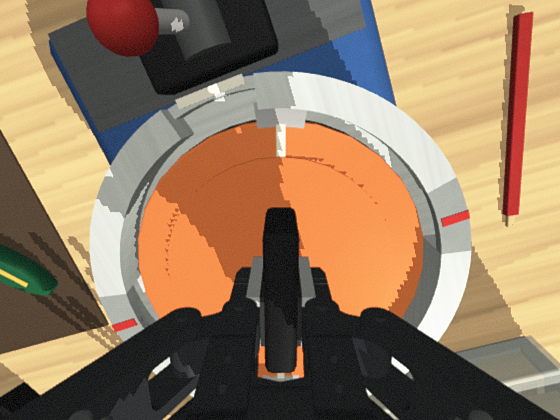

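The lug at (281,120) has passed under the ledge. I continue to 90°.

Request:
jog_arm([
  {"claw": 0.01, "x": 0, "y": 0, "z": 0, "spin": -10},
  {"claw": 0.01, "x": 0, "y": 0, "z": 0, "spin": -10},
  {"claw": 0.01, "x": 0, "y": 0, "z": 0, "spin": -10},
  {"claw": 0.01, "x": 0, "y": 0, "z": 0, "spin": -10},
  {"claw": 0.01, "x": 0, "y": 0, "z": 0, "spin": -10},
  {"claw": 0.01, "x": 0, "y": 0, "z": 0, "spin": -10},
  {"claw": 0.01, "x": 0, "y": 0, "z": 0, "spin": -10},
  {"claw": 0.01, "x": 0, "y": 0, "z": 0, "spin": 0},
])

```text
t: 48.4
tool_pos: [0.6163, 0.0338, 0.122]
tcp_rot: [0.003, 0.689, 0.725, 0.002]
contact_force: [-0.5, -1.1, 10.1]
width: 0.0124
```

```bash
python3 z.py w32.png
```

```text
t 48.4 tcp [0.6163 0.0338 0.122 ] jaw 2.9 tilt z [ 6.5e-03 -7.0e-04 -1.0e+00] F [-0.5 -1.1 10.1] M [-0.09  0.48 -0.28] w 0.0124 j [-0.11  0.27  1.81 -0.    1.06 -0.16]
disc z median 0.1174 plane slope/centre z [-0.021   0.0399  0.1176]
```

View pics/w32.png

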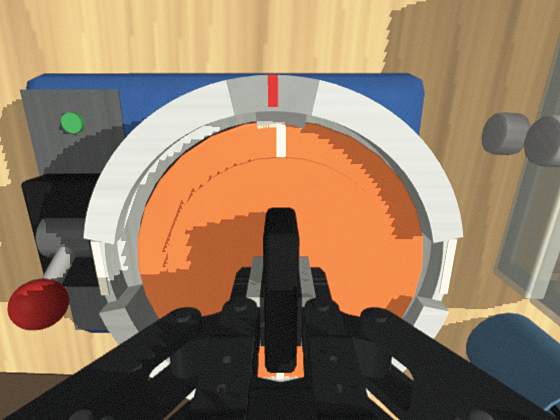

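The lug mark at (280,140) is at the red mark (272,92). I ease the lid up into the pockets, centre it slightly and let go.

Request:
jog_arm([
  {"claw": 0.01, "x": -0.0005, "y": 0, "z": 0.003, "spin": 0.1},
  {"claw": 0.01, "x": -0.0005, "y": 0, "z": 0.003, "spin": 0},
  {"claw": 0.01, "x": 0, "y": 0, "z": 0.001, "spin": 0},
  {"claw": 0.01, "x": 0, "y": 0, "z": 0, "spin": 0},
  {"claw": 0.01, "x": 0, "y": 0, "z": 0, "spin": 0},
])

```text
t: 49.08
tool_pos: [0.6144, 0.034, 0.127]
tcp_rot: [0.002, 0.688, 0.726, 0.001]
contact_force: [3.5, -0.2, 5.3]
width: 0.0124
```

```bash
python3 z.py w33.png
```

```text
t 49.08 tcp [0.6144 0.034  0.127 ] jaw 3.12 tilt z [ 4.6e-03 -5.0e-04 -1.0e+00] F [ 3.5 -0.2  5.3] M [-0.01 -0.35 -0.01] w 0.0124 j [-0.11  0.26  1.81 -0.    1.07 -0.16]
disc z median 0.1229 plane slope/centre z [-0.0116  0.0731  0.1231]
```

Request:
jog_arm([
  {"claw": 0.02, "x": 0, "y": 0, "z": 0, "spin": 0},
  {"claw": 0.03, "x": 0, "y": 0, "z": 0, "spin": 0},
  {"claw": 0.04, "x": 0, "y": 0, "z": 0, "spin": 0},
  {"claw": 0.045, "x": 0, "y": 0, "z": 0.01, "spin": 0},
  {"claw": 0.045, "x": 0, "y": 0, "z": 0.04, "spin": 0},
  {"claw": 0.045, "x": 0, "y": 0, "z": 0.05, "spin": 0},
  {"claw": 0.045, "x": 0, "y": 0, "z": 0.02, "spin": 0},
  {"claw": 0.045, "x": 0, "y": 0, "z": 0, "spin": 0},
], force=40)

```text
t: 50.12
tool_pos: [0.6135, 0.0342, 0.2477]
tcp_rot: [0.002, 0.688, 0.726, 0.001]
contact_force: [0.2, -0.3, -0.4]
width: 0.0451
```

Request:
jog_arm([
  {"claw": 0.045, "x": 0, "y": 0, "z": 0, "spin": 0},
  {"claw": 0.045, "x": 0, "y": 0, "z": 0, "spin": 0},
  {"claw": 0.045, "x": 0, "y": 0, "z": 0, "spin": 0},
  {"claw": 0.045, "x": 0, "y": 0, "z": 0, "spin": 0},
])

```text
t: 50.62
tool_pos: [0.6125, 0.0342, 0.245]
tcp_rot: [-0.0, 0.688, 0.726, -0.0]
contact_force: [-0.2, 0.2, -0.4]
width: 0.0451
```

```bash
python3 z.py w34.png; cat > chk.py <<'E'
from h import *
import sys
p=r.camera(sys.argv[1]); save(p,sys.argv[2])
C=cloud(p); hsv=cv2.cvtColor(p["image"],cv2.COLOR_RGB2HSV); H,S,V=hsv[...,0],hsv[...,1],hsv[...,2]
d=np.linalg.norm(C[...,:2]-[.614,.0342],axis=-1)
X=C[(d<.045)&(C[...,2]>.150)&(C[...,2]<.17)]; rc=cv2.minAreaRect(X[:,:2].astype(np.float32)); print("bar",np.round(rc[0],4),np.round(rc[1],4),rc[2],"top z",np.percentile(X[:,2],[50,90]).round(4))
m=(H>5)&(H<18)&(S>180)&(d<.08)&(C[...,2]>.1); q=C[m]; cc,_=cv2.minEnclosingCircle(q[:,:2].astype(np.float32))
A=np.c_[q[:,:2]-[.614,.0342],np.ones(len(q))]; print("disc",np.round(cc,4),"plane",np.linalg.lstsq(A,q[:,2],rcond=None)[0].round(4),np.median(q[:,2]).round(4))
red=((H<4)|(H>175))&(S>130)&(d>.07)&(d<.095)&(C[...,2]>.12)
n,l,st,ce=cv2.connectedComponentsWithStats(red.astype(np.uint8))
M=[unproj(p,*ce[i],z=.127) for i in range(1,n) if st[i,4]>15]
if len(M)==2: print("marks mid",((M[0]+M[1])/2).round(4),"ang",np.degrees(np.arctan2(*(M[0]-M[1])[[1,0]])))
k=(d<.2)&(C[...,2]>.08)&((H<5)|(H>174))&(S>150)&(d>.1)
n,l,st,ce=cv2.connectedComponentsWithStats(k.astype(np.uint8))
for i in range(1,n):
    if st[i,4]>10: print("ball",C[l==i].mean(0).round(4),C[l==i][:,2].max().round(4))
E
python3 chk.py wrist w34b.png
```

```text
t 50.62 tcp [0.6125 0.0342 0.245 ] jaw 3.12 tilt z [-1.2e-03  1.0e-04 -1.0e+00] F [-0.2  0.2 -0.4] M [-0.01 -0.04 -0.06] w 0.0451 j [-0.11  0.14  1.72  0.    1.28 -0.16]
disc z median 0.1236 plane slope/centre z [-0.007   0.0982  0.1251]
bar [0.6155 0.0337] [0.0138 0.0654] 2.8177905082702637 top z [0.1574 0.1584]
disc [0.6155 0.0379] plane [-0.0109  0.1067  0.125 ] 0.1236
marks mid [0.6142 0.0343 0.127 ] ang 92.87641596207449
ball [0.4968 0.0093 0.1246] 0.1309
```

View pics/w34b.png

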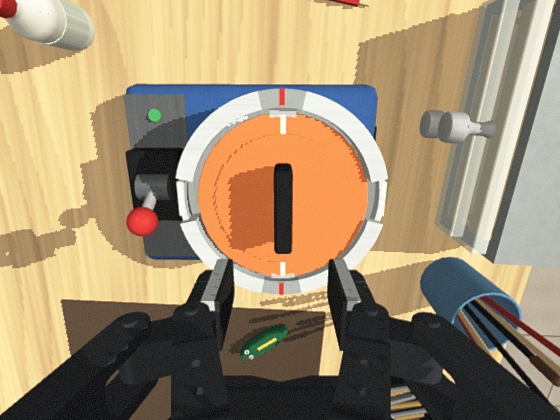

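The lid looks home: bar top 157.4 and disc 123.6, the same as at the start, with the lug marks at the red marks. I check its level against the initial picture by the same measure.

```bash
python3 - <<'E'
from h import *
ps=[("init",np.load("pics/w2.npy",allow_pickle=True).item(),(.6136,.0345)),("init scene",np.load("pics/scene0.npy",allow_pickle=True).item(),(.613,.034)),("now",r.camera("wrist"),(.614,.0342)),("now scene",r.camera("scene"),(.613,.034))]
for n,p,c in ps:
    C=cloud(p); hsv=cv2.cvtColor(p["image"],cv2.COLOR_RGB2HSV); H,S,V=hsv[...,0],hsv[...,1],hsv[...,2]
    d=np.linalg.norm(C[...,:2]-c,axis=-1)
    m=((H>5)&(H<18)&(S>150)).astype(np.uint8); m=cv2.erode(m,np.ones((3,3)))>0
    m&=(d<.068)&(C[...,2]>.112)&(C[...,2]<.135); q=C[m]
    for _ in range(3):
        A=np.c_[q[:,:2]-c,np.ones(len(q))]; s=np.linalg.lstsq(A,q[:,2],rcond=None)[0]; e=q[:,2]-A@s; q=q[abs(e)<.0025]
    print(n,len(q),s.round(4),e.std().round(4))
E
```

```text
init 14085 [ 0.0011 -0.0009  0.1231] 0.0011
init scene 1889 [ 0.0006 -0.0008  0.1229] 0.0012
now 17350 [ 0.0016 -0.0021  0.1231] 0.0011
now scene 1851 [-0.0006  0.0004  0.1229] 0.0012
```

The lid is level within 0.15° and back at its starting height, so it is locked. Now the lever: I close the fingers and go to the -y side of the ball, which is at about (0.493, 0.005, 0.116).

Request:
jog_arm([
  {"claw": 0, "x": -0.03, "y": -0.018, "z": 0, "spin": 0},
  {"claw": 0, "x": -0.04, "y": -0.024, "z": 0, "spin": 0},
  {"claw": 0, "x": -0.035, "y": -0.02, "z": 0, "spin": 0},
  {"claw": 0, "x": -0.015, "y": -0.01, "z": 0, "spin": 0},
  {"claw": 0, "x": 0, "y": 0, "z": -0.03, "spin": 0},
  {"claw": 0, "x": 0, "y": 0, "z": -0.03, "spin": 0},
  {"claw": 0, "x": 0, "y": 0, "z": 0, "spin": 0},
  {"claw": 0, "x": 0, "y": 0, "z": 0, "spin": 0},
], force=20)

```text
t: 51.82
tool_pos: [0.4937, -0.0379, 0.187]
tcp_rot: [0.001, 0.688, 0.726, 0.0]
contact_force: [0.3, 0.0, 0.3]
width: -0.0
```

Request:
jog_arm([
  {"claw": 0, "x": 0, "y": 0, "z": 0, "spin": 0},
  {"claw": 0, "x": 0, "y": 0, "z": 0, "spin": 0},
  {"claw": 0, "x": 0, "y": 0, "z": 0, "spin": 0},
])

```text
t: 52.2
tool_pos: [0.493, -0.0378, 0.1863]
tcp_rot: [0.0, 0.688, 0.726, 0.0]
contact_force: [0.3, -1.1, -0.6]
width: 0.0001
```

```bash
python3 pic.py wrist w35.png; python3 chk.py scene s35.png
```

```text
t 52.2 tcp [ 0.493  -0.0378  0.1863] jaw 3.13 tilt z [ 1.e-03 -3.e-04 -1.e+00] F [ 0.3 -1.1 -0.6] M [-0.01 -0.04  0.02] w 0.0001 j [-0.28 -0.08  2.05  0.    1.16 -0.34]
bar [0.6139 0.0328] [0.0148 0.0659] 4.424360275268555 top z [0.1571 0.1589]
disc [0.6139 0.0313] plane [-0.0008  0.0025  0.1228] 0.1228
ball [0.4967 0.004  0.1248] 0.1312
```

View pics/w35.png

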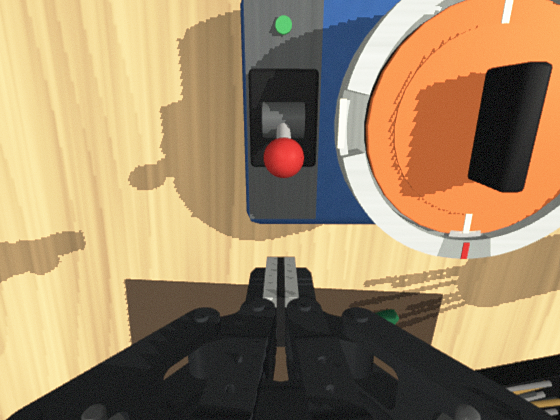

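View pics/s35.png

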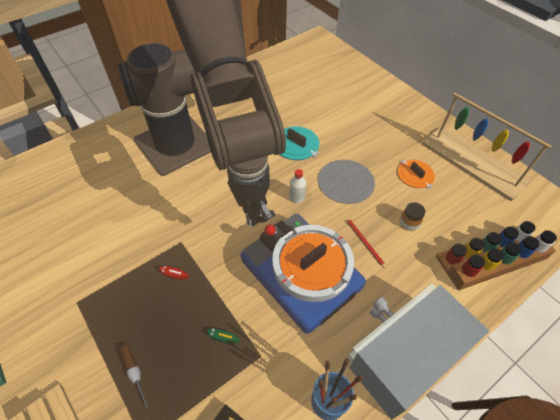

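The closed fingers at (281,280) point straight at the red ball at (284,158). I go down and push toward +y.

Request:
jog_arm([
  {"claw": 0, "x": 0, "y": 0, "z": -0.04, "spin": 0},
  {"claw": 0, "x": 0, "y": 0, "z": -0.03, "spin": 0},
  {"claw": 0, "x": 0, "y": 0, "z": -0.01, "spin": 0},
  {"claw": 0, "x": 0, "y": 0, "z": 0, "spin": 0},
  {"claw": 0, "x": 0, "y": 0.01, "z": 0, "spin": 0},
  {"claw": 0, "x": 0, "y": 0.01, "z": 0, "spin": 0},
  {"claw": 0, "x": 0, "y": 0.01, "z": 0, "spin": 0},
  {"claw": 0, "x": 0, "y": 0.01, "z": 0, "spin": 0},
])

```text
t: 53.3
tool_pos: [0.4934, 0.0027, 0.1067]
tcp_rot: [0.001, 0.687, 0.726, 0.0]
contact_force: [-0.2, -1.7, 1.8]
width: -0.0001
```

```bash
python3 pic.py wrist w36.png; python3 chk.py wrist w36b.png
```

```text
t 53.3 tcp [0.4934 0.0027 0.1067] jaw 3.14 tilt z [ 1.9e-03 -8.0e-04 -1.0e+00] F [-0.2 -1.7  1.8] M [-0.35 -0.05  0.02] w -0.0001 j [-0.2   0.03  2.12 -0.    1.   -0.25]Traceback (most recent call last):
  File "chk.py", line 6, in <module>
    X=C[(d<.045)&(C[...,2]>.150)&(C[...,2]<.17)]; rc=cv2.minAreaRect(X[:,:2].astype(np.float32)); print("bar",np.round(rc[0],4),np.round(rc[1],4),rc[2],"top z",np.percentile(X[:,2],[50,90]).round(4))
                                                                                                                                                                ~~~~~~~~~~~~~^^^^^^^^^^^^^^^^
    return _quantile_unchecked(
        a, q, axis, out, overwrite_input, method, keepdims, weights)
    return _ureduce(a,
                    func=_quantile_ureduce_func,
    ...<5 lines>...
                    overwrite_input=overwrite_input,
                    method=method)
    r = func(a, **kwargs)
    result = _quantile(arr,
                       quantiles=q,
    ...<2 lines>...
                       out=out,
                       weights=wgt)
    slices_having_nans = np.isnan(arr[-1, ...])
                                  ~~~^^^^^^^^^
IndexError: index -1 is out of bounds for axis 0 with size 0
```

View pics/w36.png

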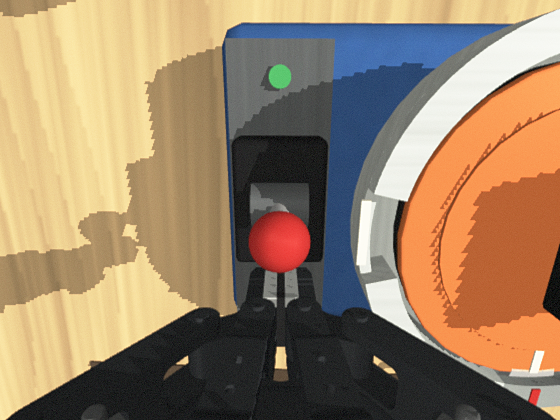

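The fingers are in contact and the ball at (280,240) is being pushed. I continue.

Request:
jog_arm([
  {"claw": 0, "x": 0, "y": 0.008, "z": 0, "spin": 0},
  {"claw": 0, "x": 0, "y": 0.007, "z": 0, "spin": 0},
  {"claw": 0, "x": 0, "y": 0.006, "z": 0, "spin": 0},
  {"claw": 0, "x": 0, "y": 0, "z": 0, "spin": 0},
  {"claw": 0, "x": 0, "y": 0, "z": 0, "spin": 0},
])

```text
t: 54.02
tool_pos: [0.4926, 0.0235, 0.1056]
tcp_rot: [-0.0, 0.688, 0.726, 0.0]
contact_force: [-1.3, -0.7, 0.8]
width: 0.0002
```

```bash
python3 pic.py wrist w37.png; python3 chk.py scene s37.png
```

```text
t 54.02 tcp [0.4926 0.0235 0.1056] jaw 3.12 tilt z [-2.e-04  6.e-04 -1.e+00] F [-1.3 -0.7  0.8] M [-0.04 -0.02 -0.  ] w 0.0002 j [-0.16  0.03  2.11  0.    1.   -0.21]
bar [0.6138 0.0326] [0.0148 0.0651] 4.333272457122803 top z [0.1568 0.1587]
disc [0.6142 0.0322] plane [-8.000e-04  1.000e-04  1.228e-01] 0.1228
```

View pics/w37.png

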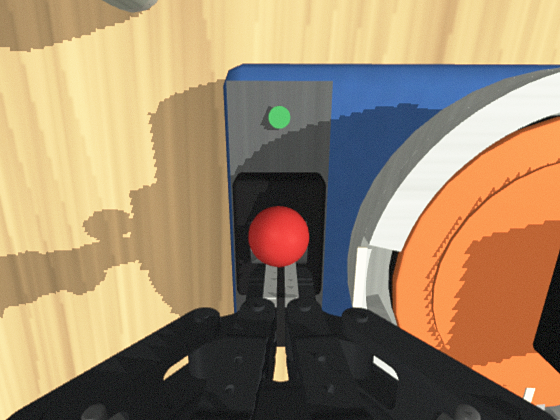

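```bash
cat > ball.py <<'E'
from h import *
import sys
from scipy.optimize import least_squares
p=r.camera(sys.argv[1]); save(p,sys.argv[2])
C=cloud(p); hsv=cv2.cvtColor(p["image"],cv2.COLOR_RGB2HSV); H,S,V=hsv[...,0],hsv[...,1],hsv[...,2]
k=((H<5)|(H>174))&(S>150)&(abs(C[...,0]-.493)<.05)&(abs(C[...,1]-.028)<.07)&(C[...,2]>.08)
q=C[k]; f=least_squares(lambda c:np.linalg.norm(q-c,axis=1)-.013,q.mean(0)-[0,0,.008],loss="soft_l1",f_scale=.001).x
th=np.radians(3.05); e=f[:2]-[.614,.0342]; ty=-np.sin(th)*e[0]+np.cos(th)*e[1]
print(len(q),"ball ctr",f.round(4),"tumbler y",round(ty,4),"switch val ~",round(.5+np.arcsin(np.clip(ty/.045,-1,1)),2))
E
python3 ball.py wrist w38.png
```

```text
2908 ball ctr [0.4913 0.0472 0.1177] tumbler y 0.0195 switch val ~ 0.95
```

The switch reads about 0.95. I give it a touch more, then back off and check.

Request:
jog_arm([
  {"claw": 0, "x": 0, "y": 0.0015, "z": 0, "spin": 0},
  {"claw": 0, "x": 0, "y": 0, "z": 0, "spin": 0},
  {"claw": 0, "x": 0, "y": -0.02, "z": 0, "spin": 0},
  {"claw": 0, "x": 0, "y": -0.025, "z": 0, "spin": 0},
  {"claw": 0, "x": 0, "y": -0.01, "z": 0.04, "spin": 0},
  {"claw": 0, "x": 0, "y": -0.02, "z": 0.055, "spin": 0},
  {"claw": 0, "x": 0, "y": -0.02, "z": 0.04, "spin": 0},
  {"claw": 0, "x": 0, "y": 0, "z": 0, "spin": 0},
])

```text
t: 55.18
tool_pos: [0.4949, -0.072, 0.2454]
tcp_rot: [0.004, 0.688, 0.725, 0.002]
contact_force: [-0.1, -0.4, -0.3]
width: -0.0001
```

Request:
jog_arm([
  {"claw": 0, "x": 0, "y": 0, "z": 0, "spin": 0},
  {"claw": 0, "x": 0, "y": 0, "z": 0, "spin": 0},
  {"claw": 0, "x": 0, "y": 0, "z": 0, "spin": 0},
  {"claw": 0, "x": 0, "y": 0, "z": 0, "spin": 0},
])

```text
t: 55.68
tool_pos: [0.4924, -0.0699, 0.2399]
tcp_rot: [-0.001, 0.687, 0.726, -0.0]
contact_force: [0.2, -0.2, 0.4]
width: 0.0
```

```bash
python3 -c "
from h import *
tcp()"; python3 ball.py wrist w39.png; python3 ball.py top t39.png; python3 ball.py scene s39.png;  python3 chk.py scene s39b.png;python3 chk.py top t39b.png
```

```text
t 55.67 tcp [ 0.4924 -0.0699  0.2399] jaw 3.15 tilt z [-1.4e-03  5.0e-04 -1.0e+00] F [ 0.2 -0.2  0.4] M [-0.03 -0.04  0.03] w 0.0 j [-0.35 -0.12  1.99  0.    1.27 -0.4 ]
1107 ball ctr [0.4912 0.0476 0.1176] tumbler y 0.02 switch val ~ 0.96
92 ball ctr [0.4909 0.0487 0.1186] tumbler y 0.021 switch val ~ 0.99
65 ball ctr [0.4887 0.0478 0.1179] tumbler y 0.0202 switch val ~ 0.97
bar [0.6135 0.0328] [0.0147 0.0667] 3.1994709968566895 top z [0.1568 0.1586]
disc [0.6141 0.0326] plane [-0.0013  0.0012  0.1228] 0.1228
ball [0.4947 0.0446 0.1256] 0.1326
bar [0.6147 0.0345] [0.0152 0.0643] 4.271782875061035 top z [0.1574 0.1616]
disc [0.6144 0.0336] plane [ 0.0077 -0.0003  0.1239] 0.1237
ball [0.49   0.0487 0.1238] 0.1347
```

View pics/w39.png

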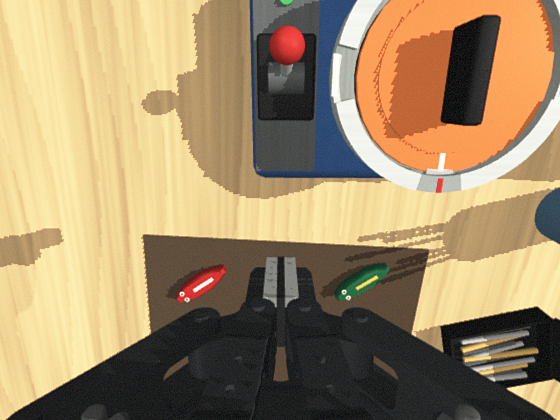

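View pics/s39.png

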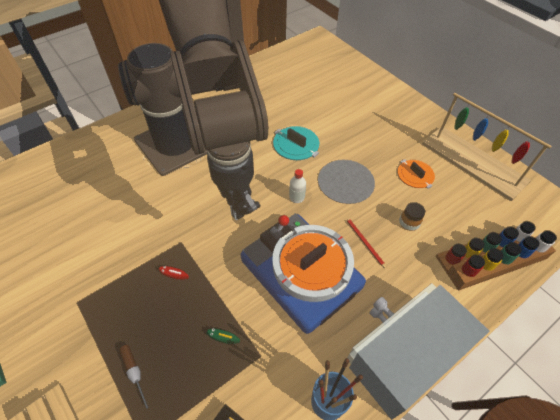

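The lever is over at about 0.97 in all three views, the lid is locked and level, the bystanders are unmoved, and the arm is clear. I hand the job in.

```bash
python3 -c "
from h import *
print(r.close_job())"
```

```text
the job is handed in; nothing more can be done
None
```

The tumbler is loaded, its lid is locked back on, and it is switched on. I handed the job in at about 56 s; it reports no verdict. All four raw lures present (no fifth was in view) are in the bowl. I gripped each at 25 N, released two on the bowl floor, and laid two crosswise on top.

Last checks:
- **Lid:** the bar top (157.4 mm) and disc height are the same as at the start. It is level within about 0.2°, and the bar centre is within about 2 mm of the axis. The wrist view put the bar within 0.1° of its locked direction. The fixed cameras scattered more, up to 1.4° off.
- **Switch:** the lever position reads 0.96, 0.99 and 0.97 in the three views, past the 0.8 needed.
- **Lures:** their tops stood at about 98 mm in the bowl before the lid went on. I could not see them afterwards.
- **Bystanders:** the painted lures, drill, bottles and pencil look unmoved in the pictures. I did not measure them again.
- **Arm:** it stands clear with about zero contact force.

Two things went wrong along the way, neither with any effect on the scene. My first two move calls were refused because some keys were missing from the rows. One level check gave a false tilt of about 6° from stray edge pixels. A cleaner fit, run on both the starting and final pictures, showed the lid level.

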